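# Reload the tin dispenser through its check flaps

### The job

Reload the clear tin dispenser on the counter: set the spare tin flat on the loading bed and push it in through the two check flaps so that it closes up to the tin already inside, and keep pushing until both are firmly up against the front stop - lean on them for a moment with about a kilogram of push (10 N), never as much as two (20 N). Then take the hand away so that both flaps hang shut behind the tin, and leave the dish, the bottle opener and the trivet alone.

Things in the scene. Friction and masses are not known exactly. Their poses are not given: they have to be found in the camera images.
- dispenser: Clear plastic tin dispenser screwed to the counter, 325 mm long, 150 wide, 55 high. Origin: on the counter, on the lane's centre line, under the flaps' hinge line. x: the direction tins are pushed; z up. Floor 6 mm thick throughout. x = -105 to -15 mm: open loading bed. x = -15 to 220 mm: lane, 109 mm wide inside; from x = 100 mm on it is open above, walls 20 mm high.
- bed (a point): Middle of the loading bed's floor, at dispenser x = -60 mm, 6 mm above the counter; axes as the dispenser. Guides at its sides (tops 20 mm above the counter) narrow from 130 mm apart at the open outer end to 109 mm at the flaps. Open above.
- thumb_slot (a point): Middle of the thumb slot, at dispenser x = 42 mm, 55 mm above the counter. From x = -10 to 95 mm two cover strips (tops at 55 mm) reach in from the side walls; the slot between them is open, 61 mm wide along the middle, and so is the gap between the two flaps, so closed gripper fingers pointing down can follow a tin from the bed into the lane.
- stop_zone (a point): Nearest place of the front stop's face: dispenser x = 155 mm, 16 mm above the counter. The stop (white block, black rubber pad on its near face on stiff springs, about 4 N per mm, 5 mm travel) is clamped where it suits: the pad's face is somewhere from here to 22 mm further along x. That is not reported and must be felt. Two tins in a row are 112 mm long.
- spare_tin: The tin to load, lying on the counter near the bed: a flat metal tin with rounded corners and a ring pull, 56 mm along its x, 105 mm along its y, 24 mm high, about 0.19 kg. Origin: the centre of its underside. In the lane its y lies across the lane (either way round) and its 56 mm along the lane.
- front_tin: The like tin already standing in the lane beyond the flaps, short of the front stop; same size, origin and axes. It slides along when it is pushed (each tin drags with about 1 N), so meeting it is not yet meeting the stop.
- flap_left (a joint): Swing of the left check flap, rad: 0 hangs shut, grows as its lower edge swings into the lane (to 1.5). Clear plastic, 22 mm wide, 34 long, 3 thick, at dispenser y = 31 to 54 mm, hinged at x = 0, 46 mm above the counter. Swings only inwards; lies on a passing tin and falls shut by its own weight once the tin's rear end is about 32 mm past the hinge line.
- flap_right (a joint): The same for the right check flap (dispenser y = -54 to -31 mm).
- dish: Terracotta dish, 140 mm across, 30 mm high, to be left alone. Origin: the centre of its underside.
- opener: Flat chrome bottle opener, 134 mm long, 40 mm wide, 5 mm thick, lying on the counter, to be left alone. Its length lies along its x; origin on its underside.
- trivet: Bamboo trivet folded flat to a bundle 80 by 190 mm, 14 mm high, to be left alone. Origin: the centre of its underside, length along its y.
Mind the look-alikes: they are no part of the job. Leave any blue or green look-alike of the front_tin alone.

How it is judged (in metres and radians):
On the way, in this order (a step that is already met when the one before it is completed fails the run):
1. the spare tin lies flat on the loading bed, the flaps still shut (x of spare_tin in the frame of dispenser between -0.1 and -0.025 m and y of spare_tin in the frame of dispenser between -0.02 and 0.02 m and z of spare_tin in the frame of dispenser between 0.004 and 0.009 m and angle between spare_tin's own z axis and vertical below 0.08 rad and value of joint each of flap_left, flap_right below 0.2 rad), for 0.05 s.
2. the spare tin passes under both flaps and lifts them (value of joint each of flap_left, flap_right above 0.6 rad and x of spare_tin in the frame of dispenser between -0.02 and 0.055 m and z of spare_tin in the frame of dispenser below 0.012 m), for 0.05 s.
3. both tins are pressed together firmly against the front stop, with 5 N or more (contact force between front_tin and dispenser above 5 N and contact force between spare_tin and front_tin above 5 N and x of front_tin in the frame of dispenser above 0.12 m), for 0.2 s.
At the end, for the whole second after the job is handed in: Both flaps hang shut (within 0.1 rad) behind the spare tin; both tins lie flat on the lane's floor at rest, the spare tin wholly past the flaps and closed up to the front tin (gap under 4 mm), the front tin up at the front stop (value of joint each of flap_left, flap_right below 0.1 rad and x of spare_tin in the frame of dispenser between 0.062 and 0.105 m and x of front_tin in the frame of dispenser above 0.12 m and horizontal distance between spare_tin and front_tin below 0.06 m and z of each of spare_tin, front_tin in the frame of dispenser below 0.009 m and angle between each of spare_tin, front_tin's own z axis and vertical below 0.08 rad and linear speed of each of spare_tin, front_tin below 0.01 m/s); the robot touches nothing.
It fails at once if the tins are pushed with 20 N or more: against each other, against the stop, or against the flaps and cheeks on the way in (contact force between front_tin and dispenser above 20 N or contact force between spare_tin and front_tin above 20 N or (contact force between spare_tin and dispenser above 20 N and x of spare_tin in the frame of dispenser above -0.02 m)).
It fails at once if the dish, the opener or the trivet is moved by more than 15 mm (distance of any of dish, opener, trivet from where it was at the start of the episode above 0.015 m).
It also fails if it takes over 67 s, if anything falls off the work surface, if the arm or the gripper's body presses on something with over 40 N, if the wrist force passes 120 N, or if a joint passes its speed limit or range.

### The arm

A 6-joint arm with a two-finger parallel gripper is mounted at the origin on the work surface. World frame = base frame: x ahead of the robot, y to its left, z up, the work surface at z = 0. Lengths are in m, angles in degrees, forces in N, time in s.
With the tool pointing down it reaches from about 0.375 to 0.9 m from the base axis. Payload 3.1 kg.
Tool frame: the origin (TCP) lies on the centre line of the jaws, within the pads' length; the fingertips stand 19 mm ahead of it and the grasp point (between the pads) is the TCP; z points along the fingers, y is the direction in which the jaws open and shut (so a half turn about z gives the same grasp; the last joint's range is limited). The gripper opens to 87 mm and grips with 3 to 60 N. Pads are 19 mm wide; open, the fingers measure 117 mm over their backs; the gripper's body (75 mm by 190 mm) begins 51 mm behind the grasp point.
Start: joints at [56.35, 30.224, 82.088, -0, 67.689, -10.227], TCP at [0.248, 0.573, 0.21] pointing down, gripper open.
Joint ranges: [-176.69, 176.69], [-43.24, 126.21], [12.49, 139.97], [-82, 262], [0, 151.66], [-163.58, 163.58]. Speed limits (degrees/s): [159.86, 159.86, 180, 180, 180, 180].

### API

Orientations are given as a 3x3 rotation matrix whose columns are the frame's x, y, z axes.
In Python, from rig import bot gives the robot as it stands.
- The arm moves only by the tool carry_out, never from a script. Its argument "targets" is a list of rows, each a list of 6 numbers: the shift along the tool's x, y, z each as a share of 200 mm, from -1 to 1, then the turn, a rotation vector about the tool's x, y, z each as a share of pi/2 rad, from -1 to 1. In form: [[dx, dy, dz, ax, ay, az], ...]. A call has 1 to 20 rows; each row is the pose to reach, as a shift and turn from the pose measured when the call began, along the tool's axes at that moment; what a row does not reach only later rows make up. A row lasts 1/8 s, in which the tool goes at most 62.5 mm and 10.7 degrees, less where a joint would pass 70% of its speed; a pose out of reach is approached as far as the arm can. A call with a number of a shift or a turn outside -1 to 1 is refused whole. A call with a gripper value outside its range is refused whole. "jaw" is the gripper's target within -1 to 1 (fully open at 1, half-way at 0, shut at -1), set as the call begins (left out, the last holds). The fingers move at their own pace and stop on an object; the grip force is fixed at half the most. Time passes only in rows, so rows that repeat a pose let the fingers close. It gives the time, the measured TCP pose, the force and the opening at its end, in the units of the state.
- bot.read_state(): the state, without advancing time (a new reading comes with each control period).
- bot.capture(name): name is "scene" or "top" or "wrist"; returns the picture (384x512x3 uint8, blue, green, red); there is no depth.
- bot.camera_info(name): a dict with "camera_matrix" (3x3 intrinsics, pixels), "view" (4x4, takes a point from world to camera coordinates); the wrist camera has in their place "mount" (4x4, takes a point from camera to tool coordinates, whose origin is the TCP and whose axes are the flange's). Camera axes: x right, y down, z forward; pixel columns grow to the right and rows downward; lengths in m; the calibration is good to about 2 mm. A picture is of the moment at which its call begins: read the wrist's pose just before it. camera_info takes no time and is no camera call.
- bot.hand_in(): hands the job in, once; it reports no verdict.
The state is a dict: "time_s": time; "joint_positions": joint angles; "qvel": joint speeds; "tau": joint torques, N m; "position": TCP position; "tcp_rot": TCP orientation; "force": force on the tool from outside, world axes, zero at the start; "moment": the same for the moment, N m; "opening": opening from 0.0 (shut) to 1.0 (fully open).
Only numpy, scipy, OpenCV 4.12 (cv2) and the standard library are available. Lean on these libraries where they do the work, as an engineer would, in place of code of your own. Each camera call takes 0.05 s, during which the arm holds its last target.

## Working session

There is one attempt and no reset: what is moved stays moved. The work goes in short steps, Python scripts to look and compute and a tool call to move; the robot and the scene stay as the last step left them, time stands still between calls to the robot, and variables do not carry over. Pictures are saved under pics/ and viewed, and the job is handed in when it is done.

Besides the shell and the picture viewer there is one more tool, called after "Call:" by a JSON object that holds its "op" and its "data". carry_out: Moves the arm, as the interface text tells. Shift numbers are shares of 200 mm and turn numbers shares of pi/2 rad, none past 1 either way. Its arguments: {"type":"object","properties":{"targets":{"type":"array"},"jaw":{"type":"number"}},"required":["targets"]}

```bash
mkdir -p pics; ls; python3 - <<'E'
from rig import bot
import cv2
s=bot.read_state(); print(s)
for n in("scene","top","wrist"):
    cv2.imwrite(f"pics/{n}0.png",bot.capture(n)); print(n,bot.camera_info(n))
E
```

```text
pics
{'time_s': 0.0, 'joint_positions': array([ 5.63514587e+01,  3.02793269e+01,  8.21577961e+01, -4.88866890e-04,
        6.76881973e+01, -1.02284706e+01]), 'qvel': array([-0.04199415, -0.07007429,  0.08315025,  0.06361367,  0.10932539,
        0.03432   ]), 'tau': array([-6.09911531e-04, -4.40040386e+01, -1.76589435e+01,  6.31066924e-02,
        5.83453313e-02, -1.58831922e-04]), 'position': array([0.24797264, 0.57286511, 0.20935997]), 'tcp_rot': array([[-9.17616510e-01,  3.97465077e-01, -1.20537862e-03],
       [ 3.97466722e-01,  9.17614774e-01, -1.82515605e-03],
       [ 3.80637437e-04, -2.15389121e-03, -9.99997608e-01]]), 'force': array([-0.4638796 ,  0.87764544,  0.2512602 ]), 'moment': array([0.01047298, 0.0144716 , 0.04753978]), 'opening': 1.0014755380167761}
scene {'camera_matrix': array([[377.30903041,   0.        , 253.4982227 ],
       [  0.        , 377.30903041, 193.18157866],
       [  0.        ,   0.        ,   1.        ]]), 'view': array([[ 3.01681871e-01,  9.53407950e-01, -1.15311539e-03,
        -2.26289413e-01],
       [ 7.71947978e-01, -2.44972903e-01, -5.86587
[... 563 characters left out ...]
      [ 6.50729451e-02,  1.56285577e-02, -9.97758117e-01,
         1.18940359e+00],
       [ 0.00000000e+00,  0.00000000e+00,  0.00000000e+00,
         1.00000000e+00]])}
wrist {'camera_matrix': array([[303.74847132,   0.        , 255.33537902],
       [  0.        , 303.74847132, 194.54979426],
       [  0.        ,   0.        ,   1.        ]]), 'mount': array([[ 3.29488459e-04, -9.61351909e-01, -2.75322353e-01,
         7.61954906e-02],
       [ 9.99999944e-01,  2.98872830e-04,  1.53153108e-04,
        -3.08952358e-04],
       [-6.49476619e-05, -2.75322388e-01,  9.61351953e-01,
        -1.73963823e-01],
       [ 0.00000000e+00,  0.00000000e+00,  0.00000000e+00,
         1.00000000e+00]])}
```

View pics/top0.png

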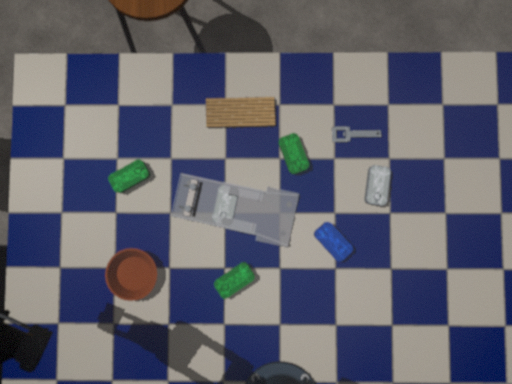

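View pics/scene0.png

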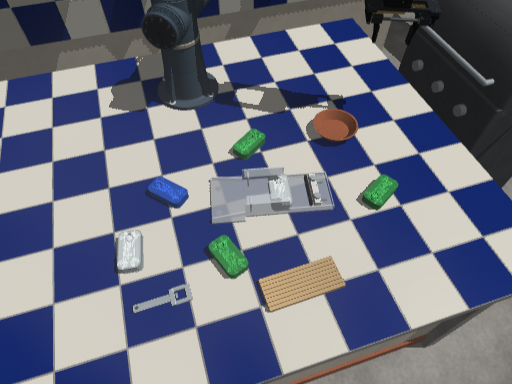

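View pics/wrist0.png

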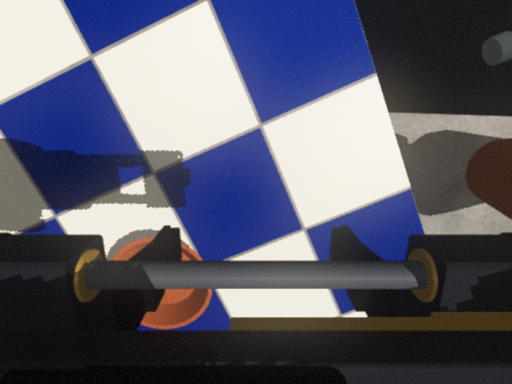

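Top view: the silver spare tin is at (378,185). The dispenser's bed is on the right at (278,215), with the front tin at (225,204) and the stop at (191,195). I'll enlarge for measuring.

```bash
cat > h.py <<'E'
import numpy as np,cv2
from rig import bot
def ray(n,u,v,z,pose=None):
    c=bot.camera_info(n);K=c["camera_matrix"]
    if n=="wrist":
        T=np.eye(4);T[:3,:3]=pose["tcp_rot"];T[:3,3]=pose["position"];M=T@c["mount"]
    else: M=np.linalg.inv(c["view"])
    d=M[:3,:3]@np.linalg.inv(K)@np.array([u,v,1.]);o=M[:3,3]
    return o+d*(z-o[2])/d[2]
def proj(n,P,pose=None):
    c=bot.camera_info(n);K=c["camera_matrix"]
    if n=="wrist":
        T=np.eye(4);T[:3,:3]=pose["tcp_rot"];T[:3,3]=pose["position"];V=np.linalg.inv(T@c["mount"])
    else: V=c["view"]
    p=K@(V[:3,:3]@np.asarray(P,float)+V[:3,3]);return p[:2]/p[2]
E
python3 - <<'E'
import cv2
a=cv2.imread("pics/top0.png")
cv2.imwrite("pics/topA.png",cv2.resize(a[160:260,160:310],None,fx=5,fy=5,interpolation=cv2.INTER_CUBIC))
cv2.imwrite("pics/topB.png",cv2.resize(a[150:220,350:410],None,fx=8,fy=8,interpolation=cv2.INTER_CUBIC))
b=cv2.imread("pics/scene0.png")
cv2.imwrite("pics/sceneA.png",cv2.resize(b[155:235,200:340],None,fx=5,fy=5,interpolation=cv2.INTER_CUBIC))
E
```

```text
(no output)
```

View pics/topA.png

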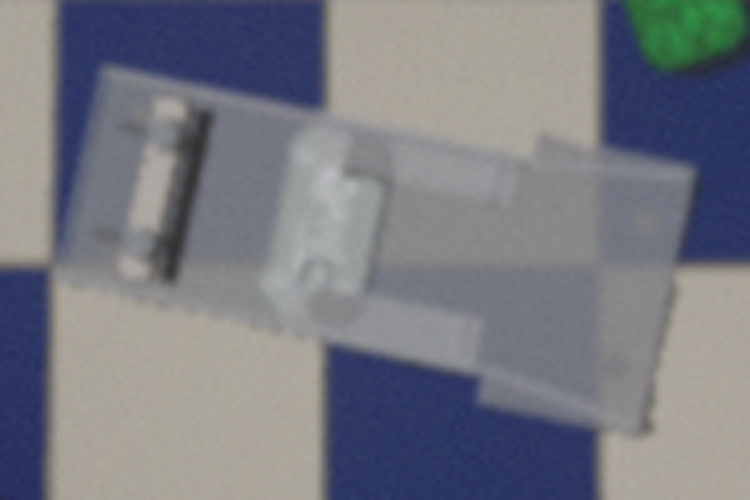

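View pics/topB.png

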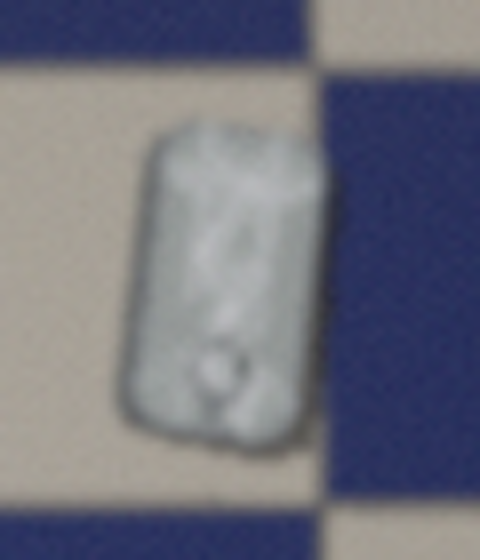

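View pics/sceneA.png

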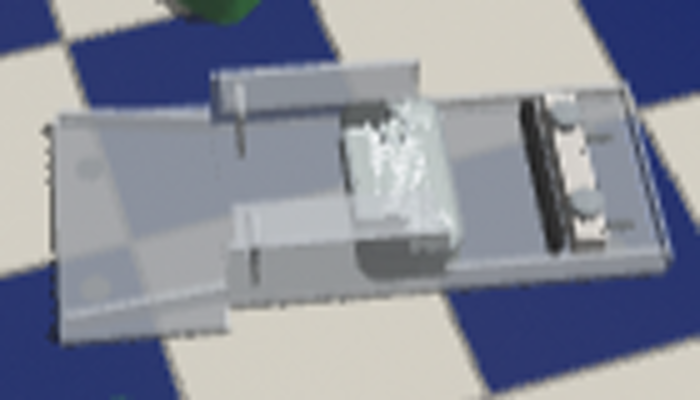

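```bash
python3 - <<'E'
from h import *
c=np.linalg.inv(bot.camera_info("top")["view"]);print("cam",c[:3,3])
def A(p,z,o=(160,160),s=5): 
    return ray("top",(p[0]+.5)/s-.5+o[0],(p[1]+.5)/s-.5+o[1],z)
for nm,p in dict(bedU=(697,166),bedD=(645,432),farU=(105,66),farD=(58,283),padU=(208,110),padD=(172,282),bedshoulderU=(540,136),shD=(478,402)).items():
    print(nm,A(p,0).round(4),A(p,.02).round(4))
q=[A(p,.024,(350,150),8) for p in ((155,125),(325,135),(300,445),(125,425))]
a=cv2.imread("pics/top0.png");
# tin mask : low saturation vs tile is grey-beige: print contour by edge points
h=cv2.cvtColor(a,cv2.COLOR_BGR2HSV)[150:220,350:410]
print(h[20:34:3,8:50:2,1]); 
L=cv2.cvtColor(a,cv2.COLOR_BGR2LAB)[150:220,350:410]
print(L[20:34:3,8:50:2,2])
for x in q: print(x.round(4))
E
```

```text
cam [0.47048454 0.04738099 1.22350285]
bedU [ 0.554  -0.0551  0.    ] [ 0.5527 -0.0534  0.02  ]
bedD [ 0.4091 -0.0262  0.    ] [ 0.4101 -0.025   0.02  ]
farU [0.609  0.2707 0.    ] [0.6068 0.267  0.02  ]
farD [0.4894 0.295  0.    ] [0.4891 0.291  0.02  ]
padU [0.5847 0.2135 0.    ] [0.5828 0.2108 0.02  ]
padD [0.4901 0.2324 0.    ] [0.4898 0.2294 0.02  ]
bedshoulderU [0.5705 0.0308 0.    ] [0.5688 0.0311 0.02  ]
shD [0.4251 0.0646 0.    ] [0.4258 0.0643 0.02  ]
[[ 25  25  26  25  24   4  11   8   9   4   4   6   7   6   8   7  43 127
  138 139 133]
 [ 23  26  23  26  24   4  11   8   4   7   4   6   3   4   6   9  26  91
  140 138 137]
 [ 24  26  23  23  22   9   9  10   6   6   7   6   7   6   8   5  30  99
  138 137 144]
 [ 25  26  25  26  16  11   9  10   6   8   6   8   6   3   7   9  30 110
  139 152 138]
 [ 24  24  26  24  12   8   9   5   6   4   6   8   4   6  10  11  28 125
  144 140 141]]
[[134 134 135 134 133 129 126 127 128 128 127 128 127 127 128 127 119 104
  100 102 102]
 [134 135 133 134 134 128 126 128 128 127 127 126 127 127 128 127 123 114
  101 102 101]
 [134 135 134 133 133 127 127 128 127 127 127 128 127 128 128 128 124 113
  101 100 101]
 [134 135 134 135 132 127 128 128 127 126 127 128 127 128 127 127 124 108
  101 100 100]
 [134 134 134 134 130 127 128 129 127 127 128 127 127 127 127 127 124 104
  101 101  99]]
[ 0.627  -0.2412  0.024 ]
[ 0.6236 -0.2981  0.024 ]
[ 0.5194 -0.2879  0.024 ]
[ 0.526  -0.2298  0.024 ]
```

```bash
python3 - <<'E'
from h import *
a=cv2.imread("pics/top0.png")
o=(350,150);L=cv2.resize(a[150:220,350:410],None,fx=8,fy=8,interpolation=cv2.INTER_CUBIC)
L=cv2.cvtColor(L,cv2.COLOR_BGR2LAB)
m=((L[...,2]>120)&(L[...,2]<131)).astype(np.uint8)*255
m=cv2.morphologyEx(m,cv2.MORPH_OPEN,np.ones((25,25),np.uint8))
cs,_=cv2.findContours(m,cv2.RETR_EXTERNAL,cv2.CHAIN_APPROX_NONE)
c=max(cs,key=cv2.contourArea);r=cv2.minAreaRect(c);print(r)
b=cv2.boxPoints(r);w=[ray("top",(p[0]+.5)/8-.5+350,(p[1]+.5)/8-.5+150,.02)[:2] for p in b];w=np.array(w)
print(w.round(4),w.mean(0));print(np.linalg.norm(np.diff(w,axis=0),axis=1))
for i in(0,1):
    d=w[i+1]-w[i];print(np.degrees(np.arctan2(d[1],d[0])))
E
```

```text
((225.6058349609375, 286.77178955078125), (202.60023498535156, 324.0870361328125), 3.5035314559936523)
[[ 0.5204 -0.2271]
 [ 0.6296 -0.2353]
 [ 0.6254 -0.3031]
 [ 0.5163 -0.2946]] [ 0.57293752 -0.26502955]
[0.10949122 0.06794954 0.10937663]
-4.283255827833245
-93.5504775385948
```

Call:
{"op": "carry_out", "data": {"targets": [[-0.2,-0.2,0,0,0,-0.03],[-0.4,-0.4,0,0,0,-0.06],[-0.6,-0.6,0,0,0,-0.1],[-0.7,-0.7,0,0,0,-0.1],[-0.9,-0.9,0,0,0,-0.12],[-1,-1,0,0,0,-0.13],[-1,-1,0,0,0,-0.13]], "jaw": 1}}

```text
time_s: 1.02
position: [0.3526, 0.3086, 0.2098]
tcp_rot: [[-0.978, 0.207, -0.001], [0.207, 0.978, -0.002], [0.001, -0.002, -1.0]]
force: [0.2, 0.6, -0.3]
opening: 0.997
```

Call:
{"op": "carry_out", "data": {"targets": [[-0.15,-0.25,0,0,0,0],[-0.3,-0.5,0,0,0,0],[-0.4,-0.75,0,0,0,0],[-0.5,-1,0,0,0,0],[-0.5,-1,0,0,0,0],[-0.5,-1,0,0,0,0]]}}

```text
time_s: 1.78
position: [0.4089, 0.0932, 0.21]
tcp_rot: [[-0.978, 0.207, -0.002], [0.207, 0.978, -0.001], [0.002, -0.001, -1.0]]
force: [-0.9, 1.0, 0.4]
opening: 0.998
```

```bash
python3 - <<'E'
from h import *
import pickle
s=bot.read_state();a=bot.capture("wrist");cv2.imwrite("pics/w1.png",a);pickle.dump(s,open("w1.pkl","wb"))
print(s["position"],s["qvel"].round(2),s["joint_positions"].round(1))
cv2.imwrite("pics/w1b.png",cv2.resize(a,(800,600),interpolation=cv2.INTER_CUBIC))
E
```

```text
[0.40885763 0.09319216 0.20998995] [ 1.75 -0.11  0.32 -0.17 -0.01 -0.36] [-2.50e+00  1.45e+01  1.10e+02 -1.00e-01  5.56e+01 -8.05e+01]
```

View pics/w1b.png

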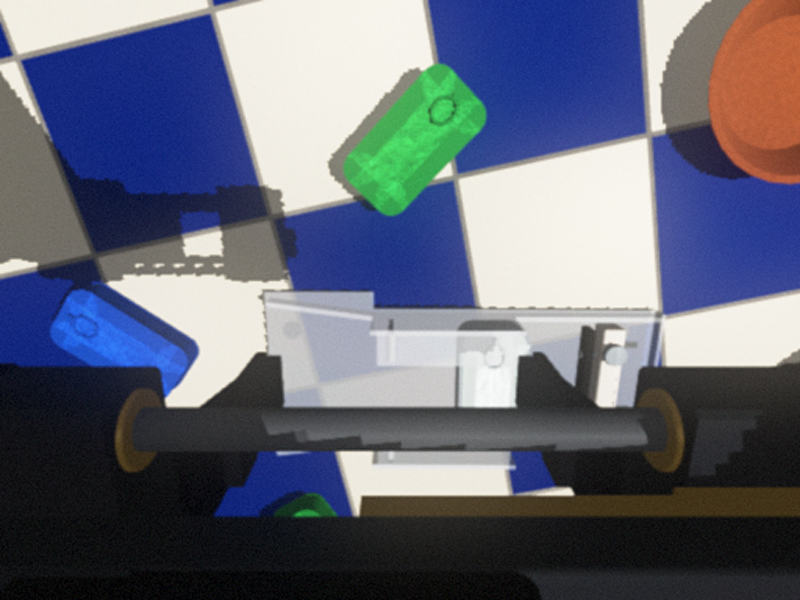

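Wrist view: the dispenser runs nearly along the image rows. Its bed's outer near corner is at (264,292), the far near corner at (662,312), and a left-flap edge shows at (391,340).

```bash
python3 - <<'E'
from h import *
import pickle
s=pickle.load(open("w1.pkl","rb"))
f=.64
def W(u,v,z): return ray("wrist",(u+.5)*f-.5,(v+.5)*f-.5,z,s)
for nm,u,v in (("bedD",264,292),("shD",374,291),("farD",662,311),("wallD0",374,308),("flap",391,320),("bedDlow",277,405)):
    print(nm,W(u,v,0).round(4),W(u,v,.02).round(4),W(u,v,.046).round(4))
a=W(264,292,.02);
e=np.array([np.cos(np.radians(78.3)),np.sin(np.radians(78.3))])
n=np.array([-e[1],e[0]])
print("from top bed ctr",.5*(np.array([.5527,-.0534])+np.array([.4101,-.025])))
for y in (75,): print("origin from bedD corner z.02 / z.0",a[:2]-n*.075+e*.105, W(264,292,0)[:2]-n*.075+e*.105)
b=W(662,311,.02)[:2];print("origin from far", b-n*.06-e*.22)
print(W(391,320,.046)[:2])
E
python3 - <<'E'
import cv2
a=cv2.imread("pics/w1.png")
cv2.imwrite("pics/w1c.png",cv2.resize(a[180:240,160:430],None,fx=2.9,fy=2.9,interpolation=cv2.INTER_CUBIC))
E
```

```text
bedD [ 0.4077 -0.0224  0.    ] [ 0.4039 -0.0155  0.02  ] [ 0.3989 -0.0067  0.046 ]
shD [0.4258 0.0677 0.    ] [0.4211 0.0699 0.02  ] [0.4149 0.0727 0.046 ]
farD [0.493  0.3018 0.    ] [0.4848 0.2918 0.02  ] [0.474  0.2787 0.046 ]
wallD0 [0.4402 0.0645 0.    ] [0.4347 0.0668 0.02  ] [0.4276 0.0698 0.046 ]
flap [0.4536 0.0762 0.    ] [0.4474 0.0779 0.02  ] [0.4393 0.0802 0.046 ]
bedDlow [ 0.5106 -0.0406  0.    ] [ 0.5014 -0.0328  0.02  ] [ 0.4895 -0.0227  0.046 ]
from top bed ctr [ 0.4814 -0.0392]
origin from bedD corner z.02 / z.0 [0.49859669 0.07206033] [0.502404  0.0652219]
origin from far [0.49890981 0.06417984]
[0.43932151 0.08016056]
```

View pics/w1c.png

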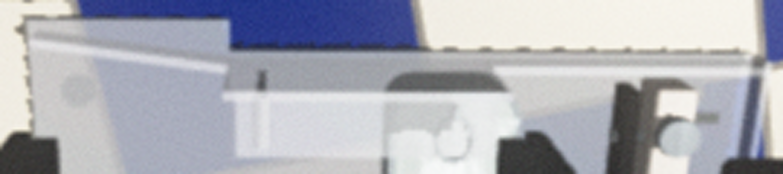

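Call:
{"op": "carry_out", "data": {"targets": [[-0.2,-0.2,0,0,0,0],[-0.4,-0.36,0,0,0,0],[-0.6,-0.55,0,0,0,0],[-0.8,-0.73,0,0,0,0],[-1,-0.92,0,0,0,0],[-1,-0.92,0,0,0,0]]}}

```text
time_s: 2.58
position: [0.5697, -0.1287, 0.2095]
tcp_rot: [[-0.979, 0.206, 0.001], [0.206, 0.979, -0.002], [-0.001, -0.002, -1.0]]
force: [-0.3, 0.9, -0.2]
opening: 1.0
```

Call:
{"op": "carry_out", "data": {"targets": [[-0.2,-0.2,0,0,0,-0.02],[-0.4,-0.4,0,0,0,-0.05],[-0.6,-0.55,0,0,0,-0.07],[-0.6,-0.55,0,0,0,-0.07],[-0.6,-0.55,0,0,0,-0.07]]}}

```text
time_s: 3.2
position: [0.6639, -0.2577, 0.209]
tcp_rot: [[-0.995, 0.095, -0.002], [0.095, 0.995, 0.0], [0.002, 0.0, -1.0]]
force: [-0.8, 0.0, 0.1]
opening: 1.001
```

```bash
python3 - <<'E'
from h import *
import pickle
s=bot.read_state();a=bot.capture("wrist");cv2.imwrite("pics/w2.png",a);pickle.dump(s,open("w2.pkl","wb"))
print(s["position"],s["qvel"].round(2),s["joint_positions"].round(1))
cv2.imwrite("pics/w2b.png",cv2.resize(a,(800,600),interpolation=cv2.INTER_CUBIC))
E
```

```text
[ 0.66389974 -0.25773078  0.20903232] [ 0.05 -0.98  1.   -0.13 -0.15 -0.29] [ -30.2   37.4   68.1   -0.    74.6 -114.7]
```

View pics/w2b.png

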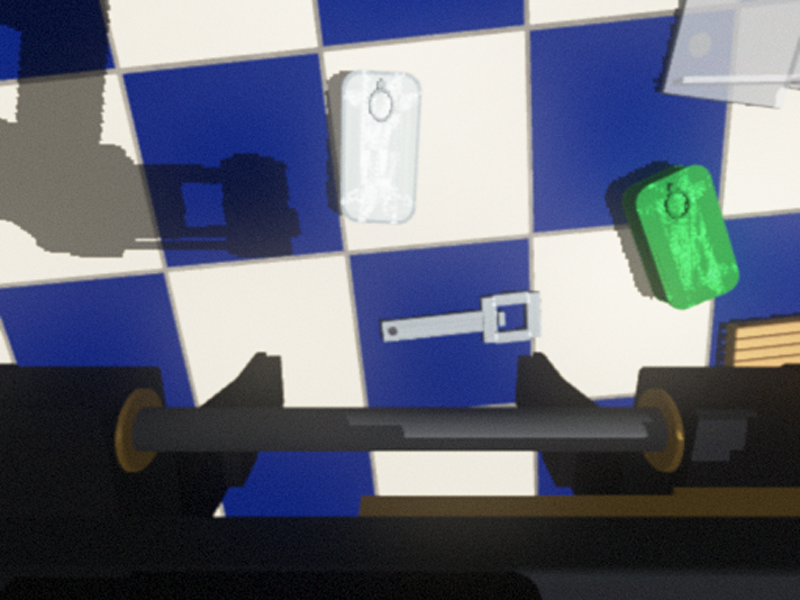

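Wrist view: the tin spans about (342,70) to (419,224), nearly upright in the image, and the opener below it at (460,315) is clear.

```bash
python3 - <<'E'
from h import *
import pickle
s=pickle.load(open("w2.pkl","rb"));f=.64
def W(u,v,z): return ray("wrist",(u+.5)*f-.5,(v+.5)*f-.5,z,s)[:2]
for z in(.018,.024):
    L0,L1,R0,R1=W(343,100,z),W(340,190,z),W(421,100,z),W(417,190,z);T,B=W(382,70,z),W(378,224,z)
    print(z,(R0-L0).round(4),(R1-L1).round(4),"len",(T-B).round(4),np.linalg.norm(T-B),"c",((L0+L1+R0+R1)/4).round(4),((T+B)/2).round(4))
    d=L0-L1;print(np.degrees(np.arctan2(*d[::-1])),np.degrees(np.arctan2(*(R0-R1)[::-1])))
a=cv2.imread("pics/w2.png")
cv2.imwrite("pics/w2c.png",cv2.resize(a[35:155,200:290],None,fx=5,fy=5,interpolation=cv2.INTER_CUBIC))
E
```

```text
0.018 [0.0053 0.0553] [0.0054 0.0574] len [-0.1063  0.0142] 0.10722464699690423 c [ 0.5708 -0.2629] [ 0.5736 -0.2634]
170.6627689732446 172.54560136343878
0.024 [0.0052 0.0544] [0.0054 0.0564] len [-0.1045  0.014 ] 0.10546273671469313 c [ 0.5711 -0.2627] [ 0.5739 -0.2632]
170.66276897324457 172.5456013634388
```

View pics/w2c.png

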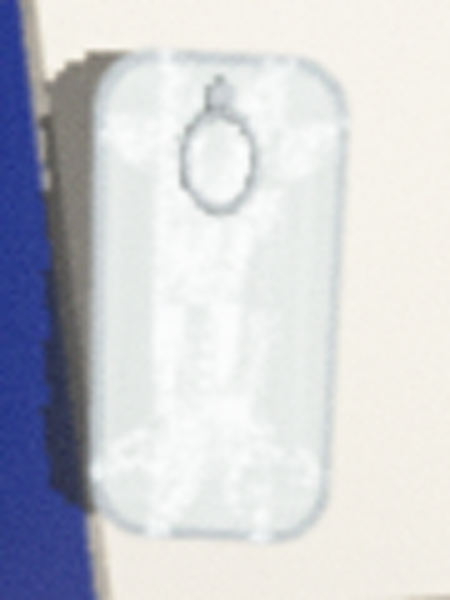

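Call:
{"op": "carry_out", "data": {"targets": [[0.25,-0.03,0,0,0,0.01],[0.45,-0.07,0,0,0,0.023],[0.45,-0.07,0.2,0,0,0.023],[0.45,-0.07,0.4,0,0,0.023],[0.45,-0.07,0.5,0,0,0.023],[0.45,-0.07,0.5,0,0,0.023]]}}

```text
time_s: 4.0
position: [0.5709, -0.2603, 0.1083]
tcp_rot: [[-0.992, 0.129, -0.006], [0.129, 0.992, 0.003], [0.006, 0.002, -1.0]]
force: [-0.3, 0.1, 0.1]
opening: 1.001
```

```bash
python3 - <<'E'
from h import *
s=bot.read_state();a=bot.capture("wrist")
print(s["position"],s["tcp_rot"][:,1])
cv2.imwrite("pics/w3.png",cv2.resize(a,(800,600),interpolation=cv2.INTER_CUBIC))
E
```

```text
[ 0.57093473 -0.26033991  0.10833061] [0.12900629 0.9916416  0.00207786]
```

View pics/w3.png

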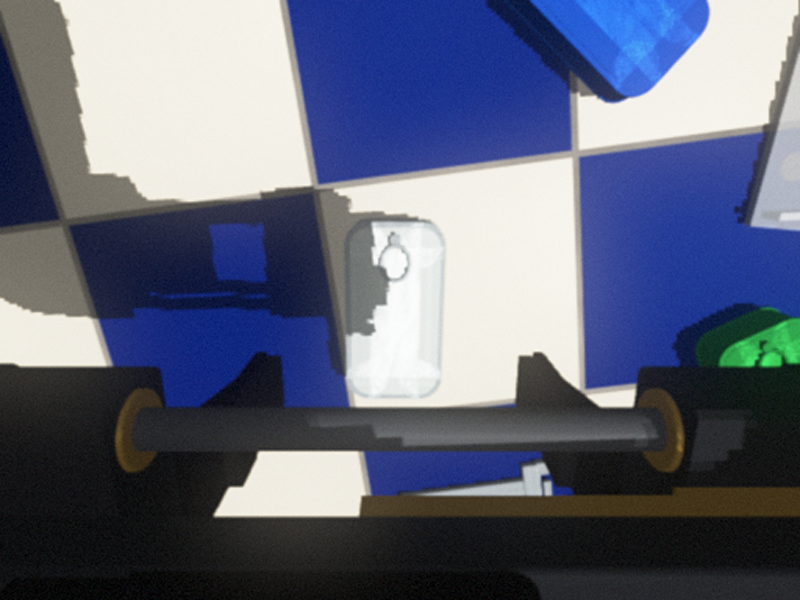

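Call:
{"op": "carry_out", "data": {"targets": [[-0.01,-0.013,0.15,0,0,0],[-0.01,-0.013,0.28,0,0,0],[-0.01,-0.013,0.37,0,0,0],[-0.01,-0.013,0.425,0,0,0],[-0.01,-0.013,0.425,0,0,0],[-0.01,-0.013,0.425,0,0,0]]}}

```text
time_s: 4.8
position: [0.5742, -0.2645, 0.0256]
tcp_rot: [[-0.992, 0.129, -0.001], [0.129, 0.992, -0.0], [0.001, -0.0, -1.0]]
force: [-0.5, 1.2, -0.1]
opening: 0.997
```

Call:
{"op": "carry_out", "data": {"targets": [[0,0,0,0,0,0],[0,0,0,0,0,0],[0,0,0,0,0,0],[0,0,0,0,0,0],[0,0,0,0,0,0],[0,0,0,0,0,0]], "jaw": -1}}

```text
time_s: 5.55
position: [0.5742, -0.2645, 0.0255]
tcp_rot: [[-0.992, 0.129, -0.001], [0.129, 0.992, -0.0], [0.001, -0.0, -1.0]]
force: [-0.6, 0.2, 0.0]
opening: 0.402
```

```bash
python3 - <<'E'
from h import *
s=bot.read_state();a=bot.capture("wrist")
print(s["position"],s["opening"])
cv2.imwrite("pics/w4.png",cv2.resize(a,(800,600),interpolation=cv2.INTER_CUBIC))
E
```

```text
[ 0.57416289 -0.26454091  0.02549825] 0.4016598267228961
```

View pics/w4.png

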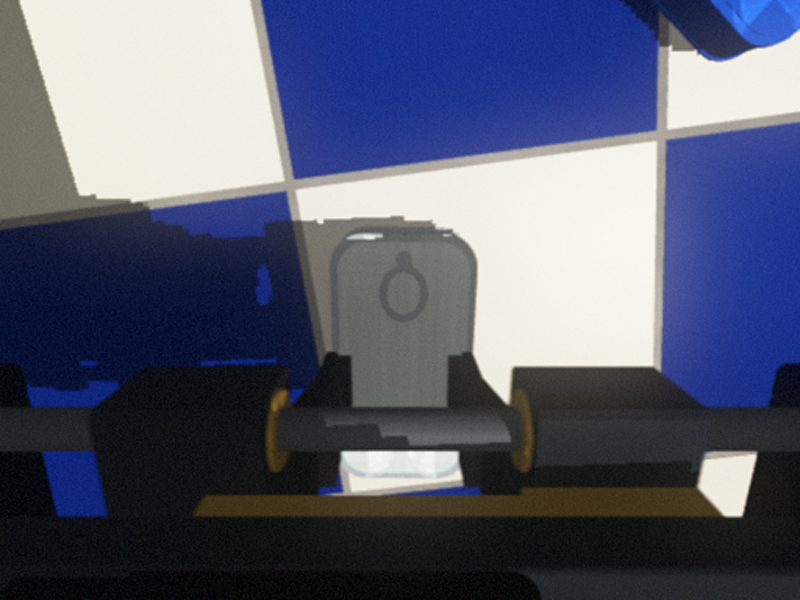

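Call:
{"op": "carry_out", "data": {"targets": [[0,0,-0.1,0,0,0],[0,0,-0.25,0,0,0],[0,0,-0.3,0,0,0],[0,0,-0.3,0,0,0]]}}

```text
time_s: 6.1
position: [0.5749, -0.2649, 0.0869]
tcp_rot: [[-0.992, 0.129, 0.001], [0.129, 0.992, -0.002], [-0.001, -0.002, -1.0]]
force: [0.3, -0.2, -0.7]
opening: 0.015
```

```bash
python3 - <<'E'
from h import *
s=bot.read_state();a=bot.capture("wrist");b=bot.capture("scene")
print(s["position"],s["opening"],s["force"])
cv2.imwrite("pics/w5.png",cv2.resize(a,(800,600),interpolation=cv2.INTER_CUBIC))
cv2.imwrite("pics/s5.png",cv2.resize(b[170:320,60:260],(800,600),interpolation=cv2.INTER_CUBIC))
E
```

```text
[ 0.57490527 -0.26494081  0.08692922] 0.014559888751001485 [ 0.34795788 -0.19791534 -0.65785482]
```

View pics/w5.png

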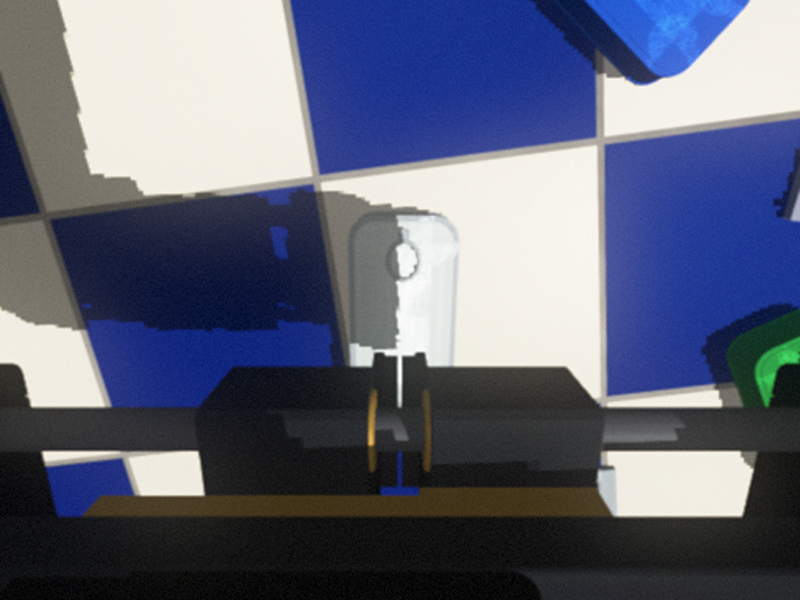

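View pics/s5.png

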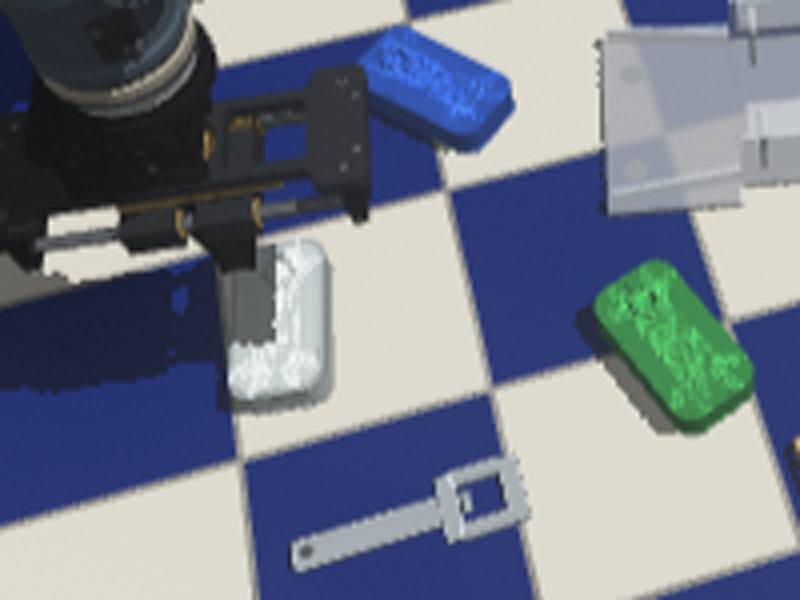

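```bash
python3 - <<'E'
from h import *
for z in (.05,.068,.087,.11,.138): print(z,(proj("scene",[.5749,-.2649,z])-[60,170])*4)
print((proj("scene",[.573,-.263,.024])-[60,170])*4)
s=bot.read_state()
for t in (0,.019): print((proj("wrist",s["position"]+s["tcp_rot"][:,2]*t,s))/.64)
for c in ((-.0275,.05),(.0275,.05)): pass
E
```

```text
0.05 [261.17373659 296.26675778]
0.068 [252.68549369 281.60383693]
0.087 [243.41673163 265.59261693]
0.11 [231.74786126 245.43535651]
0.138 [216.83341233 219.67155748]
[275.7477879  313.12195347]
[399.14008875 368.0430248 ]
[399.11619167 350.35256179]
```

```bash
python3 - <<'E'
from h import *
s=bot.read_state();R=s["tcp_rot"]
for x in(0,.0095):
  for t in (-.03,-.02,-.01,0,.01,.019): print(x,t,(proj("wrist",s["position"]+R@np.array([x,0,t]),s)/.64).round(0), (proj("wrist",s["position"]+R@np.array([x,.015,t]),s)/.64).round(0),((proj("scene",s["position"]+R@np.array([x,0,t]))-[60,170])*4).round(0))
a=cv2.imread("pics/w5.png");cv2.imwrite("pics/w5c.png",cv2.resize(a[330:500,330:470],None,fx=4,fy=3.5,interpolation=cv2.INTER_CUBIC))
E
```

```text
0 -0.03 [399. 404.] [444. 404.] [230. 239.]
0 -0.02 [399. 391.] [441. 391.] [235. 248.]
0 -0.01 [399. 379.] [439. 379.] [240. 257.]
0 0 [399. 368.] [437. 368.] [245. 265.]
0 0.01 [399. 358.] [435. 358.] [250. 274.]
0 0.019 [399. 350.] [434. 350.] [255. 281.]
0.0095 -0.03 [399. 378.] [445. 378.] [231. 225.]
0.0095 -0.02 [399. 366.] [442. 366.] [236. 234.]
0.0095 -0.01 [399. 355.] [440. 355.] [241. 242.]
0.0095 0 [399. 346.] [438. 346.] [246. 251.]
0.0095 0.01 [399. 337.] [436. 337.] [251. 260.]
0.0095 0.019 [399. 330.] [434. 330.] [255. 267.]
```

View pics/w5c.png

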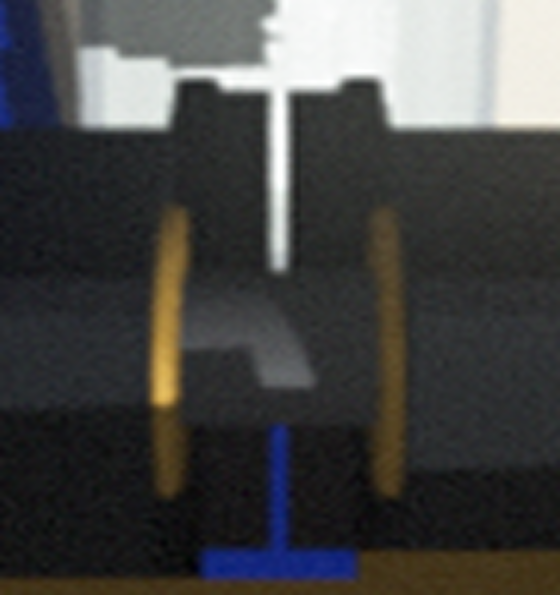

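The fingers closed above the tin without gripping it. The pictures put the fingertips about 10 mm behind the TCP, not 19 mm ahead of it. I'll open the jaws and feel my way down.

Call:
{"op": "carry_out", "data": {"targets": [[0,0.0,0,0,0,0],[0,0,0,0,0,0],[0,0,0,0,0,0],[0,0,0,0,0,0],[0,0,0,0,0,0],[0,0,0,0,0,0],[0,0,0.1,0,0,0],[0,0,0.2,0,0,0],[0,0,0.26,0,0,0],[0,0,0.3,0,0,0],[0,0,0.315,0,0,0],[0,0,0.315,0,0,0]], "jaw": 1}}

```text
time_s: 7.7
position: [0.5738, -0.2643, 0.0223]
tcp_rot: [[-0.992, 0.129, -0.002], [0.129, 0.992, 0.0], [0.002, -0.0, -1.0]]
force: [0.4, 0.6, -0.2]
opening: 0.996
```

Call:
{"op": "carry_out", "data": {"targets": [[0,0,0.015,0,0,0],[0,0,0.03,0,0,0],[0,0,0.03,0,0,0]]}}

```text
time_s: 8.07
position: [0.5737, -0.2642, 0.0162]
tcp_rot: [[-0.992, 0.129, -0.002], [0.129, 0.992, 0.0], [0.002, 0.0, -1.0]]
force: [-0.3, -0.4, 0.0]
opening: 0.995
```

```bash
python3 - <<'E'
from h import *
s=bot.read_state();b=bot.capture("scene")
print(s["position"],s["opening"],s["force"])
cv2.imwrite("pics/s6.png",cv2.resize(b[170:290,60:220],(800,600),interpolation=cv2.INTER_CUBIC))
for z in (0,.02,.04):print([((proj("scene",s["position"]*[1,1,0]+s["tcp_rot"]@np.array([x,y,0])+[0,0,z])-[60,170])*5).round(0) for x in (-.0095,.0095) for y in(-.0435,.0435)])
E
```

```text
[ 0.5736512  -0.26417384  0.01616437] 0.9952380268180531 [-0.32797698 -0.41901294  0.01290963]
[array([265., 447.]), array([444., 419.]), array([267., 413.]), array([443., 385.])]
[array([253., 429.]), array([435., 400.]), array([255., 394.]), array([434., 366.])]
[array([240., 410.]), array([425., 381.]), array([242., 375.]), array([425., 346.])]
```

View pics/s6.png

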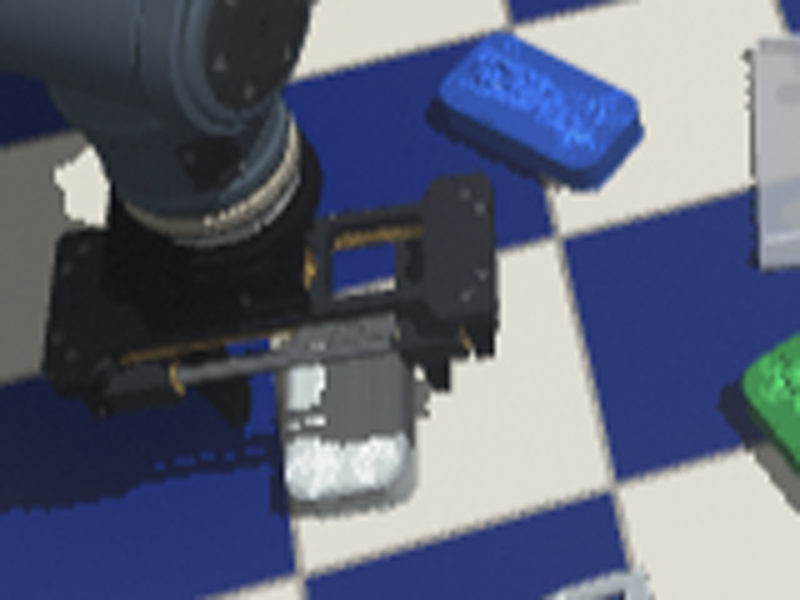

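Call:
{"op": "carry_out", "data": {"targets": [[0,0,0.02,0,0,0],[0,0,0.04,0,0,0],[0,0,0.06,0,0,0],[0,0,0.07,0,0,0],[0,0,0.07,0,0,0]]}}

```text
time_s: 8.75
position: [0.5736, -0.2641, 0.0019]
tcp_rot: [[-0.992, 0.129, -0.003], [0.129, 0.992, 0.001], [0.003, 0.0, -1.0]]
force: [-0.6, -0.1, 0.3]
opening: 0.999
```

Call:
{"op": "carry_out", "data": {"targets": [[0,0,0.015,0,0,0],[0,0,0.015,0,0,0]]}}

```text
time_s: 9.0
position: [0.5734, -0.264, -0.0013]
tcp_rot: [[-0.992, 0.129, -0.003], [0.129, 0.992, 0.001], [0.003, 0.001, -1.0]]
force: [-0.6, -0.4, 0.2]
opening: 0.999
```

Call:
{"op": "carry_out", "data": {"targets": [[0,0,0,0,0,0],[0,0,0,0,0,0],[0,0,0,0,0,0],[0,0,0,0,0,0],[0,0,0,0,0,0],[0,0,0,0,0,0],[0,0,0,0,0,0]], "jaw": -1}}

```text
time_s: 9.88
position: [0.5734, -0.2639, -0.0012]
tcp_rot: [[-0.992, 0.129, -0.003], [0.129, 0.992, 0.001], [0.003, 0.001, -1.0]]
force: [0.2, 0.5, 1.2]
opening: 0.639
```

```bash
python3 - <<'E'
from h import *
p=np.array([.5749,-.2649,.0869]);R=np.array([[-.992,.129,0],[.129,.992,0],[0,0,-1]])
for t in(-.04,-.05,-.06,-.07,-.08,-.09): print(t,[((proj("scene",p+R@np.array([x,y,t]))-[60,170])*4).round(0) for x in(-.0375,.0375) for y in(-.095,.095)])
E
```

```text
-0.04 [array([ 38., 317.]), array([398., 262.]), array([ 52., 199.]), array([394., 149.])]
-0.05 [array([ 31., 308.]), array([394., 253.]), array([ 45., 190.]), array([390., 140.])]
-0.06 [array([ 23., 299.]), array([391., 243.]), array([ 38., 180.]), array([387., 130.])]
-0.07 [array([ 15., 290.]), array([387., 234.]), array([ 31., 170.]), array([383., 120.])]
-0.08 [array([  8., 281.]), array([383., 224.]), array([ 24., 160.]), array([379., 109.])]
-0.09 [array([ -1., 271.]), array([379., 214.]), array([ 16., 150.]), array([375.,  99.])]
```

Gripped (opening 0.639 ≈ 55.6 mm). Lifting and carrying to the bed.

Call:
{"op": "carry_out", "data": {"targets": [[0,0,-0.15,0,0,0],[0,0,-0.3,0,0,0],[0.05,0.1,-0.4,0,0,0],[0.15,0.3,-0.4,0,0,0.02],[0.25,0.5,-0.4,0,0,0.04],[0.35,0.7,-0.4,0,0,0.05],[0.4,0.8,-0.4,0,0,0.05],[0.4,0.8,-0.4,0,0,0.05]]}}

```text
time_s: 10.88
position: [0.5146, -0.094, 0.079]
tcp_rot: [[-0.979, 0.204, -0.004], [0.204, 0.979, 0.001], [0.004, 0.0, -1.0]]
force: [0.9, -0.4, -2.7]
opening: 0.639
```

Call:
{"op": "carry_out", "data": {"targets": [[0.1,0.15,0,0,0,0],[0.2,0.3,0,0,0,0],[0.225,0.4,0,0,0,0],[0.225,0.4,0,0,0,0],[0.225,0.4,0,0,0,0]]}}

```text
time_s: 11.5
position: [0.4886, -0.0081, 0.0793]
tcp_rot: [[-0.979, 0.205, -0.001], [0.205, 0.979, -0.0], [0.001, -0.0, -1.0]]
force: [-0.5, 0.2, -2.0]
opening: 0.639
```

```bash
python3 - <<'E'
from h import *
s=bot.read_state();a=bot.capture("wrist");b=bot.capture("scene");c=bot.capture("top")
print(s["position"],s["opening"],s["force"])
cv2.imwrite("pics/w7.png",cv2.resize(a,(800,600),interpolation=cv2.INTER_CUBIC))
cv2.imwrite("pics/s7.png",cv2.resize(b[120:270,150:350],(800,600),interpolation=cv2.INTER_CUBIC))
cv2.imwrite("pics/t7.png",cv2.resize(c[150:262,160:310],(800,597),interpolation=cv2.INTER_CUBIC))
E
```

```text
[ 0.48855715 -0.00809916  0.0793235 ] 0.6392897905739148 [-0.54617666  0.24072191 -1.98975958]
```

View pics/w7.png

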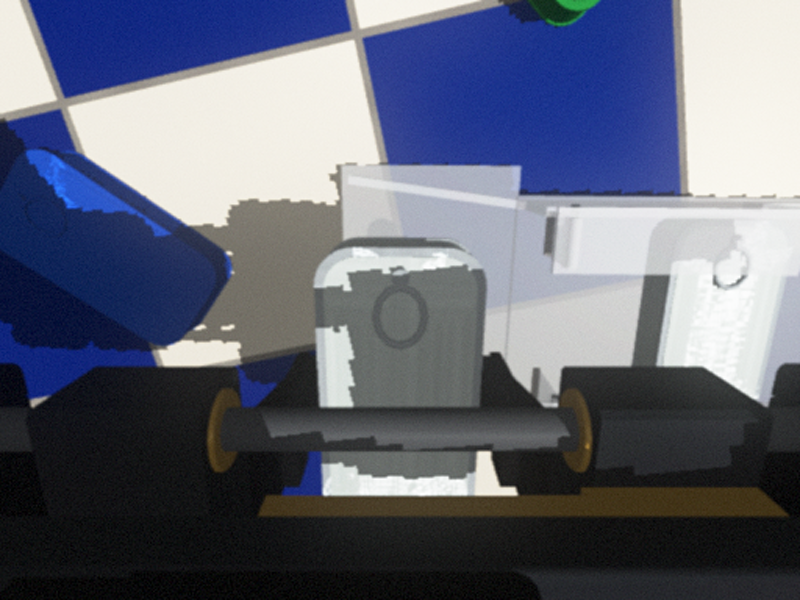

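View pics/s7.png

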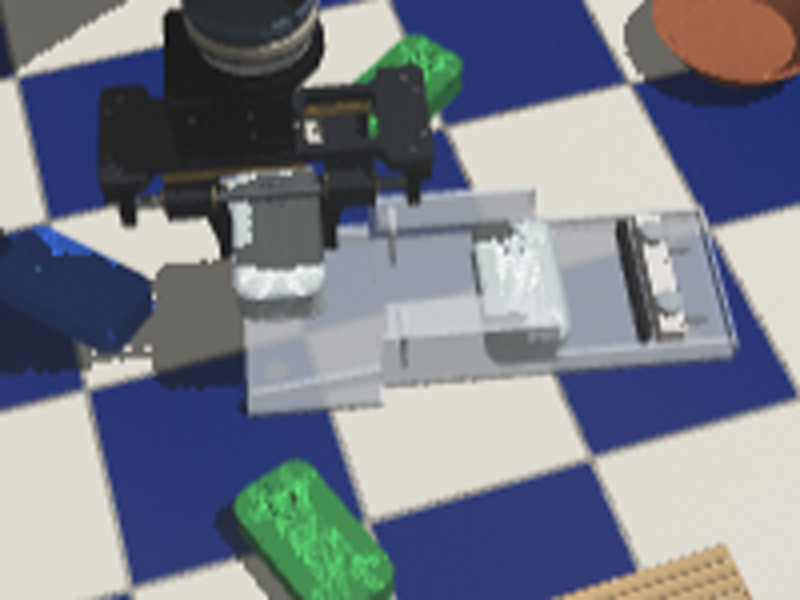

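View pics/t7.png

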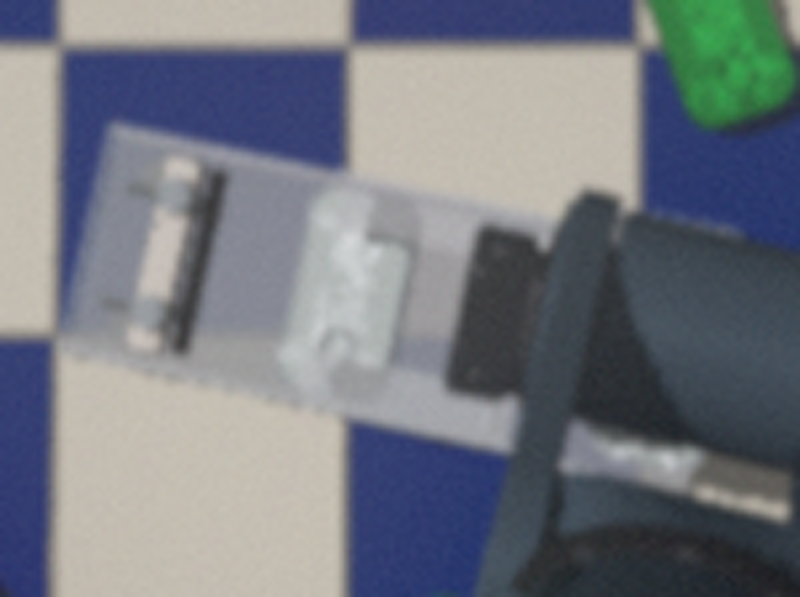

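```bash
python3 - <<'E'
from h import *
s=bot.read_state();f=.64;R=s["tcp_rot"]
def W(u,v,z):
    P=ray("wrist",(u+.5)*f-.5,(v+.5)*f-.5,z,s);return P.round(4),(R.T@(P-s["position"])).round(4)[:2]
for nm,u,v,z in (("bed outer corner",341,165,0),("same6",341,165,.006),("same20",341,165,.02),("shoulder",520,166,.02),("guide20 outer",348,180,.02),("guide20 inner",518,204,.02),("wall55?",555,207,.055),("strip inner",555,273,.055),("flap",550,236,.046)):
    print(nm,W(u,v,z))
# tin in hand: bottom z about .0793+.0012=.080 top .104
for u,v in((320,290),(484,290),(400,240)): print(W(u,v,.1045))
E
python3 - <<'E'
import cv2
a=cv2.imread("pics/w7.png");cv2.imwrite("pics/w7c.png",cv2.resize(a[140:440,310:630],None,fx=2.5,fy=2,interpolation=cv2.INTER_CUBIC))
E
```

```text
bed outer corner (array([ 0.405 , -0.0211,  0.    ]), array([ 0.0779, -0.03  ]))
same6 (array([ 0.4052, -0.0204,  0.006 ]), array([ 0.0778, -0.0293]))
same20 (array([ 0.4057, -0.0188,  0.02  ]), array([ 0.0777, -0.0276]))
shoulder (array([0.4235, 0.0638, 0.02  ]), array([0.0773, 0.0569]))
guide20 outer (array([ 0.413 , -0.0172,  0.02  ]), array([ 0.0709, -0.0245]))
guide20 inner (array([0.4407, 0.0604, 0.02  ]), array([0.0597, 0.0571]))
wall55? (array([0.441 , 0.0672, 0.055 ]), array([0.061 , 0.0638]))
strip inner (array([0.4685, 0.0639, 0.055 ]), array([0.0333, 0.0663]))
flap (array([0.4542, 0.0663, 0.046 ]), array([0.0479, 0.0657]))
(array([ 0.4448, -0.0251,  0.1045]), array([ 0.0384, -0.0258]))
(array([0.4557, 0.0267, 0.1045]), array([0.0384, 0.0273]))
(array([0.4343, 0.0035, 0.1045]), array([0.0546, 0.0001]))
```

View pics/w7c.png

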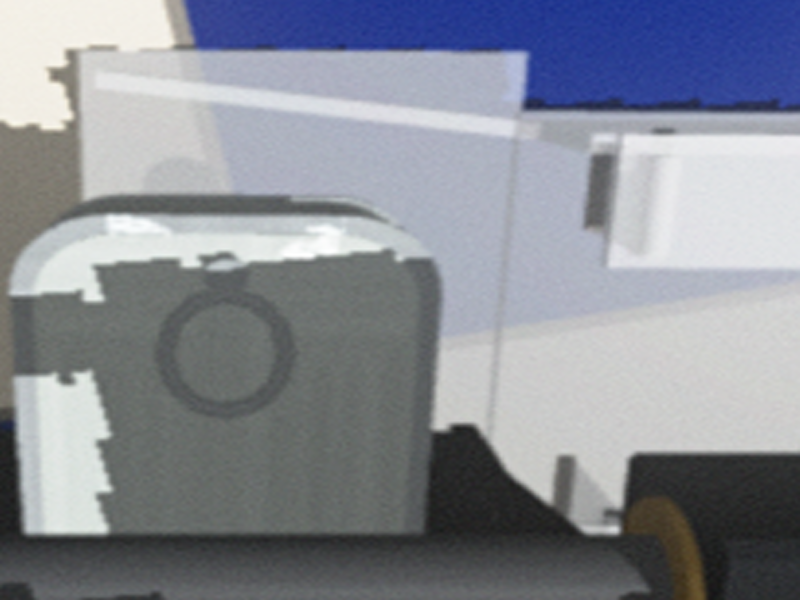

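Call:
{"op": "carry_out", "data": {"targets": [[0.012,0.015,0.08,0,0,0],[0.012,0.015,0.18,0,0,0],[0.012,0.015,0.25,0,0,0],[0.012,0.015,0.29,0,0,0],[0.012,0.015,0.29,0,0,0]]}}

```text
time_s: 12.28
position: [0.4856, -0.0045, 0.0208]
tcp_rot: [[-0.979, 0.206, -0.004], [0.206, 0.979, 0.001], [0.004, -0.0, -1.0]]
force: [-0.1, 0.3, -2.0]
opening: 0.643
```

```bash
python3 - <<'E'
from h import *
s=bot.read_state();a=bot.capture("wrist");b=bot.capture("scene")
print(s["position"],s["opening"],s["force"])
cv2.imwrite("pics/w8.png",cv2.resize(a,(800,600),interpolation=cv2.INTER_CUBIC))
cv2.imwrite("pics/s8.png",cv2.resize(b[140:245,190:330],(800,600),interpolation=cv2.INTER_CUBIC))
E
```

```text
[ 0.48561043 -0.00448654  0.02078187] 0.6433020061659369 [-0.13015504  0.27476532 -1.98751182]
```

View pics/w8.png

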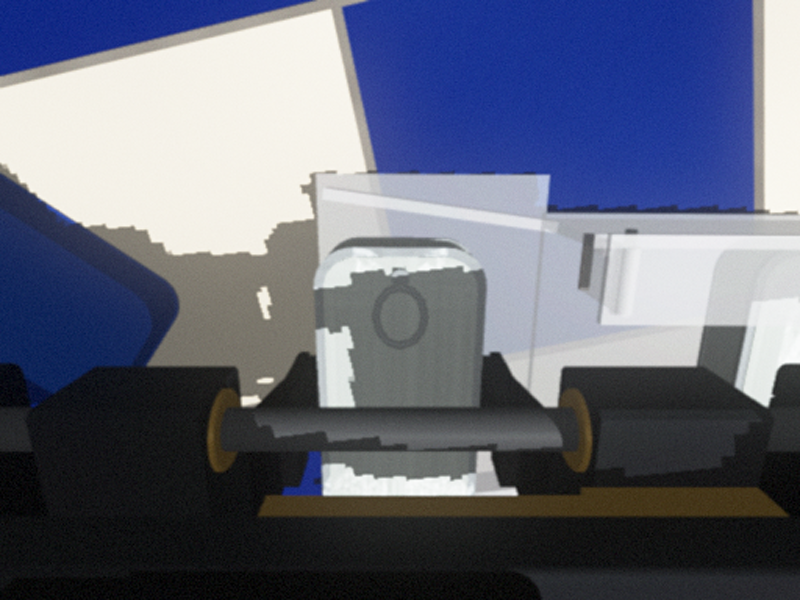

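View pics/s8.png

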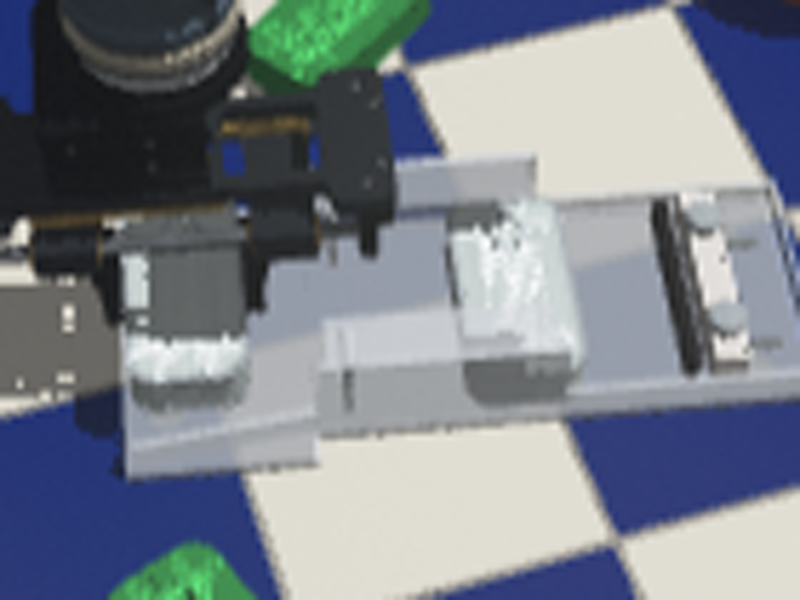

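```bash
python3 - <<'E'
from h import *
s=bot.read_state();f=.64;R=s["tcp_rot"]
def W(u,v,z):
    P=ray("wrist",(u+.5)*f-.5,(v+.5)*f-.5,z,s);return (R.T@(P-s["position"])).round(4)[:2]
for nm,u,v,z in (("bed outer corner",317,174,0),("same6",317,174,.006),("shoulder6",549,176,.006),("guide20 outer",323,189,.02),("guide20 inner",552,224,.02),("strip inner",601,323,.055),("strip out",601,236,.055)):
    print(nm,W(u,v,z))
for u,v in((320,290),(484,290),(400,240)): print(W(u,v,.045))
print([W(u,v,.0205) for u,v in((400,237),)])
E
```

```text
bed outer corner [ 0.0741 -0.0328]
same6 [ 0.0741 -0.0318]
shoulder6 [0.0734 0.0576]
guide20 outer [ 0.0691 -0.0276]
guide20 inner [0.0566 0.0559]
strip inner [0.03   0.0627]
strip out [0.057  0.0595]
[ 0.038  -0.0261]
[0.038  0.0276]
[0.0544 0.0001]
[array([0.0519, 0.0001])]
```

Call:
{"op": "carry_out", "data": {"targets": [[0,0.015,0.025,0,0,0],[0,0.015,0.05,0,0,0],[0,0.015,0.07,0,0,0],[0,0.015,0.08,0,0,0],[0,0.015,0.08,0,0,0]]}}

```text
time_s: 13.0
position: [0.4865, -0.0015, 0.0052]
tcp_rot: [[-0.979, 0.205, -0.003], [0.205, 0.979, 0.0], [0.003, -0.0, -1.0]]
force: [0.7, 0.2, -1.6]
opening: 0.64
```

Call:
{"op": "carry_out", "data": {"targets": [[0,0,0.006,0,0,0],[0,0,0.006,0,0,0]]}}

```text
time_s: 13.25
position: [0.4867, -0.0016, 0.0047]
tcp_rot: [[-0.979, 0.206, -0.002], [0.206, 0.979, 0.0], [0.002, -0.0, -1.0]]
force: [-0.6, -0.4, 4.3]
opening: 0.637
```

Call:
{"op": "carry_out", "data": {"targets": [[0,0,0,0,0,0],[0,0,0,0,0,0],[0,0,0,0,0,0],[0,0,0,0,0,0]], "jaw": 0.7}}

```text
time_s: 13.75
position: [0.4867, -0.0016, 0.0046]
tcp_rot: [[-0.979, 0.206, -0.002], [0.206, 0.979, 0.0], [0.002, -0.0, -1.0]]
force: [-0.6, -0.4, -0.4]
opening: 0.845
```

Call:
{"op": "carry_out", "data": {"targets": [[0,0,-0.1,0,0,0],[0,0,-0.25,0,0,0],[0,0,-0.35,0,0,0],[0,0,-0.35,0,0,0]]}}

```text
time_s: 14.25
position: [0.4879, -0.0018, 0.0758]
tcp_rot: [[-0.979, 0.205, 0.001], [0.205, 0.979, -0.0], [-0.001, -0.0, -1.0]]
force: [0.1, 1.0, -0.7]
opening: 0.85
```

```bash
python3 - <<'E'
from h import *
s=bot.read_state();a=bot.capture("wrist");b=bot.capture("scene")
print(s["position"],s["opening"],s["force"])
cv2.imwrite("pics/w9.png",cv2.resize(a,(800,600),interpolation=cv2.INTER_CUBIC))
cv2.imwrite("pics/s9.png",cv2.resize(b[140:245,190:330],(800,600),interpolation=cv2.INTER_CUBIC))
E
```

```text
[ 0.48789675 -0.00178276  0.07575688] 0.8496619690581902 [ 0.11533026  0.96168548 -0.68746892]
```

View pics/w9.png

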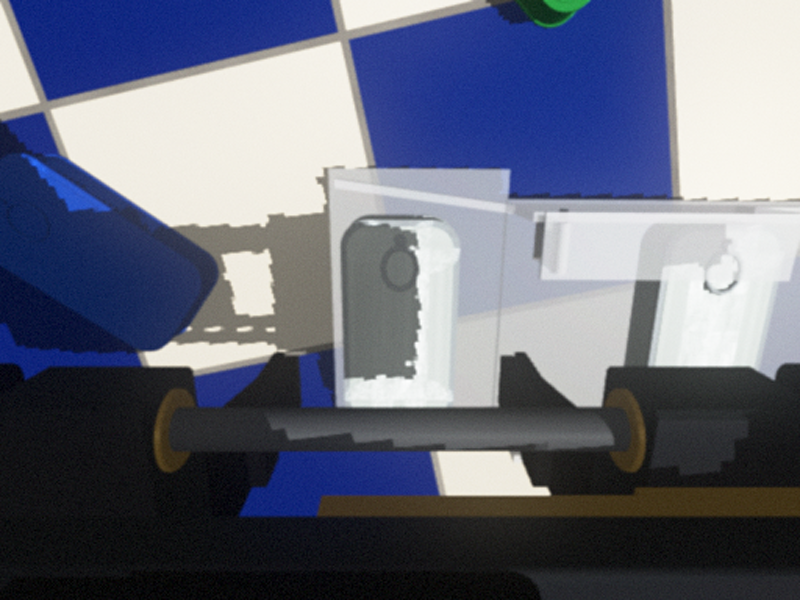

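View pics/s9.png

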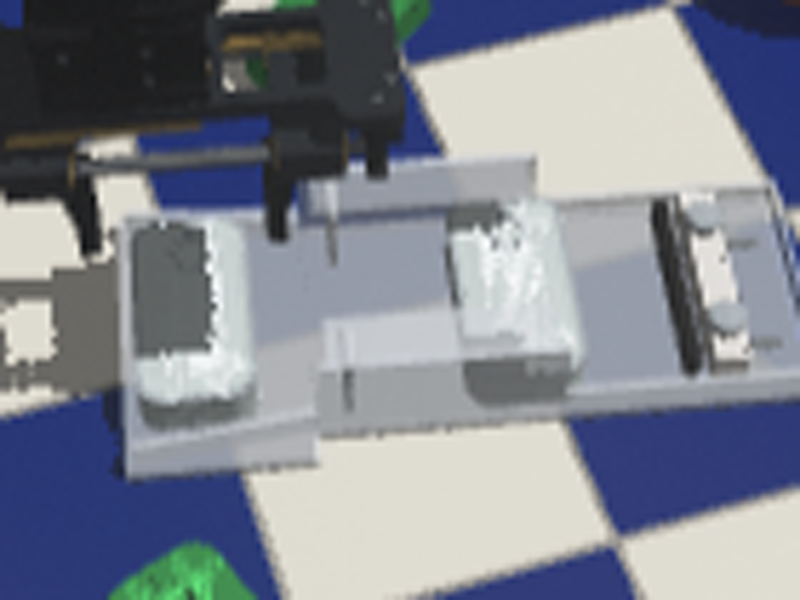

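Tin lies flat on the bed and the flaps hang shut. Backing off behind it, shutting the jaws and turning 90°.

Call:
{"op": "carry_out", "data": {"targets": [[0,-0.15,0,0,0,0.1],[0,-0.3,0,0,0,0.2],[0,-0.35,0,0,0,0.3],[0,-0.35,0,0,0,0.4],[0,-0.35,0,0,0,0.5],[0,-0.35,0,0,0,0.6],[0,-0.35,0,0,0,0.7],[0,-0.35,0,0,0,0.8],[0,-0.35,0,0,0,0.9],[0,-0.35,0,0,0,1],[0,-0.35,0,0,0,1],[0,-0.35,0,0,0,1]], "jaw": -1}}

```text
time_s: 15.85
position: [0.4717, -0.0699, 0.0736]
tcp_rot: [[0.203, 0.979, -0.004], [0.979, -0.203, 0.001], [0.0, -0.004, -1.0]]
force: [-0.1, 0.3, 0.6]
opening: 0.003
```

```bash
python3 - <<'E'
from h import *
s=bot.read_state();a=bot.capture("wrist")
print(s["position"],s["tcp_rot"],s["opening"],s["force"],s["joint_positions"].round(1))
cv2.imwrite("pics/w10.png",cv2.resize(a,(800,600),interpolation=cv2.INTER_CUBIC))
E
```

```text
[ 0.47171128 -0.06988852  0.07362752] [[ 2.03365696e-01  9.79096004e-01 -3.66179318e-03]
 [ 9.79102825e-01 -2.03363404e-01  9.91682749e-04]
 [ 2.26277892e-04 -3.78694630e-03 -9.99992804e-01]] 0.003133377428253371 [-0.07308551  0.34161039  0.55674757] [-21.9  32.4 109.8  -0.   38.  -10.1]
```

View pics/w10.png

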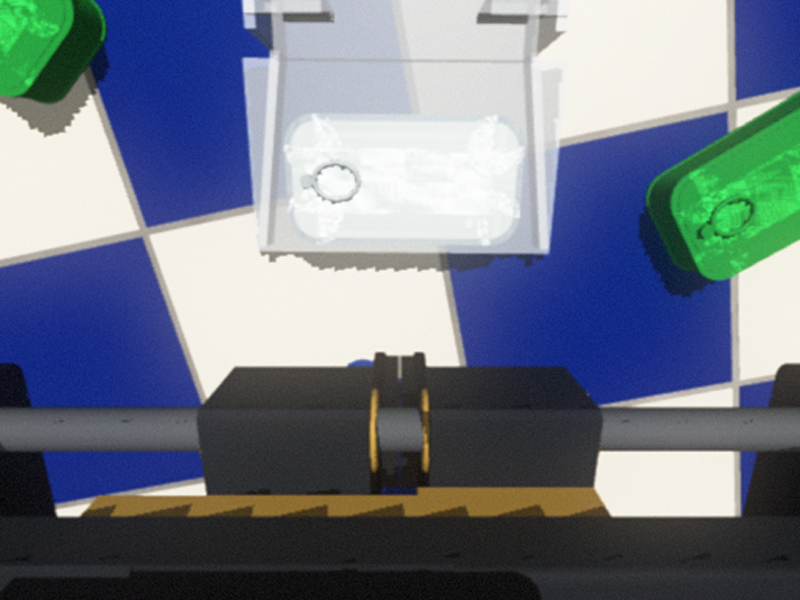

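Wrist view: the tin (288–522, 115–245) sits centred in the bed at u≈405 and is aligned. The fingers are at 400, so I'll shift about 3 mm, lower and approach.

Call:
{"op": "carry_out", "data": {"targets": [[0,0.015,0.1,0,0,0],[0,0.015,0.2,0,0,0],[0,0.015,0.28,0,0,0],[0,0.015,0.32,0,0,0],[0.03,0.015,0.33,0,0,0],[0.06,0.015,0.33,0,0,0],[0.09,0.015,0.33,0,0,0],[0.11,0.015,0.33,0,0,0],[0.11,0.015,0.33,0,0,0]]}}

```text
time_s: 17.02
position: [0.4792, -0.0486, 0.0081]
tcp_rot: [[0.203, 0.979, -0.003], [0.979, -0.203, 0.001], [0.0, -0.003, -1.0]]
force: [-0.3, -0.4, 0.2]
opening: 0.004
```

```bash
python3 - <<'E'
from h import *
s=bot.read_state();a=bot.capture("wrist");b=bot.capture("scene")
print(s["position"],s["opening"],s["force"])
cv2.imwrite("pics/w11.png",cv2.resize(a,(800,600),interpolation=cv2.INTER_CUBIC))
cv2.imwrite("pics/s11.png",cv2.resize(b[130:250,170:330],(800,600),interpolation=cv2.INTER_CUBIC))
E
```

```text
[ 0.47921883 -0.04856498  0.00807132] 0.004318014094728088 [-0.2548652  -0.43127515  0.15085886]
```

View pics/w11.png

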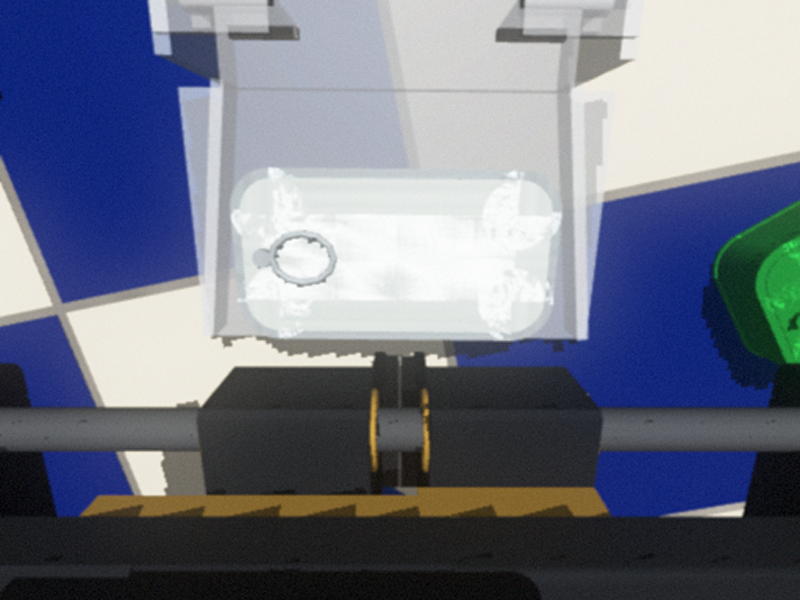

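View pics/s11.png

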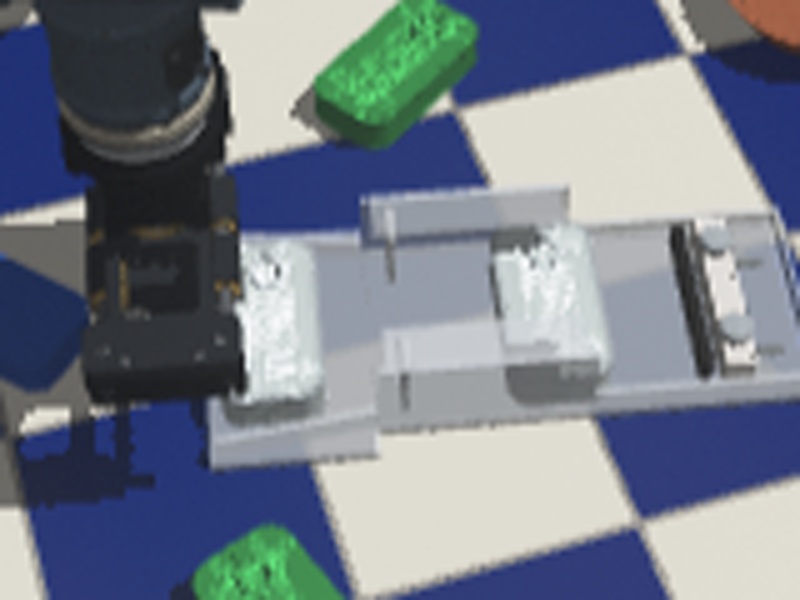

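Call:
{"op": "carry_out", "data": {"targets": [[0.0125,0,0,0,0,0],[0.025,0,0,0,0,0],[0.0375,0,0,0,0,0],[0.05,0,0,0,0,0],[0.0625,0,0,0,0,0],[0.075,0,0,0,0,0],[0.0875,0,0,0,0,0],[0.1,0,0,0,0,0],[0.1125,0,0,0,0,0],[0.125,0,0,0,0,0],[0.1375,0,0,0,0,0],[0.15,0,0,0,0,0],[0.1625,0,0,0,0,0],[0.175,0,0,0,0,0],[0.1875,0,0,0,0,0],[0.2,0,0,0,0,0]]}}

```text
time_s: 19.12
position: [0.4873, -0.0096, 0.0079]
tcp_rot: [[0.204, 0.979, -0.003], [0.979, -0.204, 0.001], [0.0, -0.003, -1.0]]
force: [-1.2, -0.1, -1.0]
opening: 0.009
```

```bash
python3 - <<'E'
from h import *
s=bot.read_state();a=bot.capture("wrist")
print(s["position"],s["opening"],s["force"])
cv2.imwrite("pics/w12.png",cv2.resize(a,(800,600),interpolation=cv2.INTER_CUBIC))
E
```

```text
[ 0.48730794 -0.00959634  0.0079255 ] 0.008664960700813882 [-1.23419525 -0.09659695 -0.95746296]
```

View pics/w12.png

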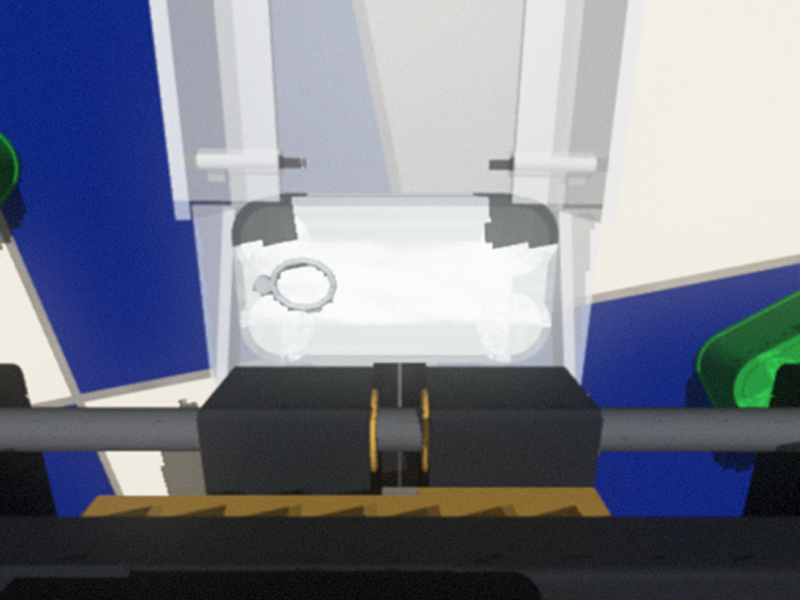

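Call:
{"op": "carry_out", "data": {"targets": [[0.01,0,0,0,0,0],[0.02,0,0,0,0,0],[0.03,0,0,0,0,0],[0.04,0,0,0,0,0],[0.05,0,0,0,0,0],[0.06,0,0,0,0,0],[0.07,0,0,0,0,0],[0.08,0,0,0,0,0]]}}

```text
time_s: 20.18
position: [0.4906, 0.0064, 0.0079]
tcp_rot: [[0.203, 0.979, -0.003], [0.979, -0.203, 0.001], [0.0, -0.003, -1.0]]
force: [-0.4, -1.1, -0.7]
opening: 0.007
```

Call:
{"op": "carry_out", "data": {"targets": [[0.01,0,0,0,0,0],[0.02,0,0,0,0,0],[0.03,0,0,0,0,0],[0.04,0,0,0,0,0],[0.05,0,0,0,0,0],[0.06,0,0,0,0,0],[0.07,0,0,0,0,0],[0.08,0,0,0,0,0],[0.09,0,0,0,0,0],[0.1,0,0,0,0,0]]}}

```text
time_s: 21.42
position: [0.4947, 0.0261, 0.008]
tcp_rot: [[0.203, 0.979, -0.003], [0.979, -0.203, 0.001], [0.0, -0.003, -1.0]]
force: [-0.2, -1.2, -0.9]
opening: 0.0
```

```bash
python3 - <<'E'
from h import *
s=bot.read_state();a=bot.capture("wrist")
print(s["position"],s["opening"],s["force"])
cv2.imwrite("pics/w13.png",cv2.resize(a,(800,600),interpolation=cv2.INTER_CUBIC))
E
```

```text
[0.4947267  0.02613909 0.00797192] 0.00011013962835789688 [-0.23744262 -1.1512034  -0.91186974]
```

View pics/w13.png

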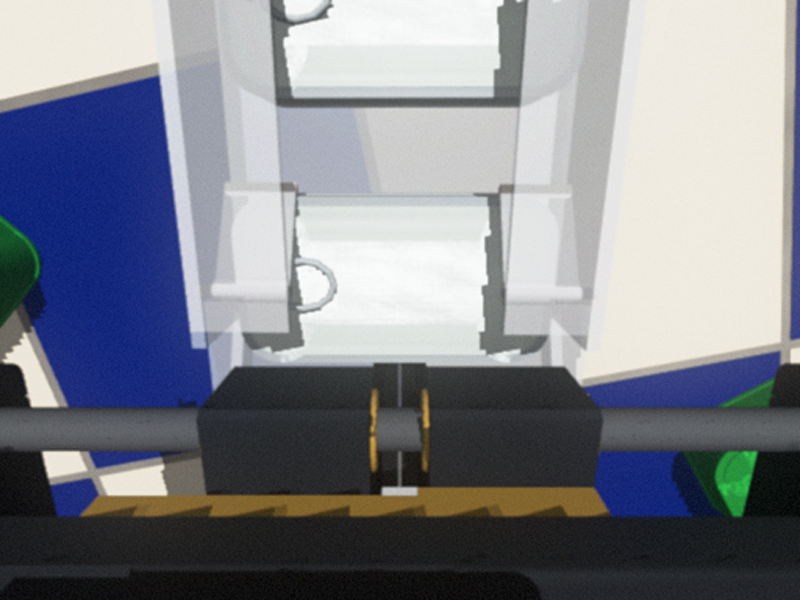

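Call:
{"op": "carry_out", "data": {"targets": [[0.01,0,0,0,0,0],[0.02,0,0,0,0,0],[0.03,0,0,0,0,0],[0.04,0,0,0,0,0],[0.05,0,0,0,0,0],[0.06,0,0,0,0,0],[0.07,0,0,0,0,0],[0.08,0,0,0,0,0],[0.09,0,0,0,0,0],[0.1,0,0,0,0,0],[0.11,0,0,0,0,0],[0.12,0,0,0,0,0]]}}

```text
time_s: 22.98
position: [0.4997, 0.05, 0.008]
tcp_rot: [[0.203, 0.979, -0.003], [0.979, -0.203, 0.001], [0.0, -0.003, -1.0]]
force: [0.4, -1.6, 0.4]
opening: 0.008
```

Call:
{"op": "carry_out", "data": {"targets": [[0.007,0,0,0,0,0],[0.014,0,0,0,0,0],[0.02,0,0,0,0,0],[0.027,0,0,0,0,0],[0.034,0,0,0,0,0],[0.04,0,0,0,0,0],[0.047,0,0,0,0,0],[0.054,0,0,0,0,0],[0.06,0,0,0,0,0],[0.067,0,0,0,0,0],[0.074,0,0,0,0,0],[0.08,0,0,0,0,0],[0.087,0,0,0,0,0],[0.094,0,0,0,0,0],[0.1,0,0,0,0,0]]}}

```text
time_s: 24.85
position: [0.5037, 0.0697, 0.008]
tcp_rot: [[0.203, 0.979, -0.003], [0.979, -0.203, 0.001], [0.0, -0.003, -1.0]]
force: [-1.1, -2.5, -0.6]
opening: 0.007
```

```bash
python3 - <<'E'
from h import *
s=bot.read_state();a=bot.capture("wrist")
print(s["position"],s["opening"],s["force"])
cv2.imwrite("pics/w14.png",cv2.resize(a,(800,600),interpolation=cv2.INTER_CUBIC))
E
```

```text
[0.50370926 0.06967326 0.00795145] 0.007165924343759146 [-1.09314021 -2.47360395 -0.63772013]
```

View pics/w14.png

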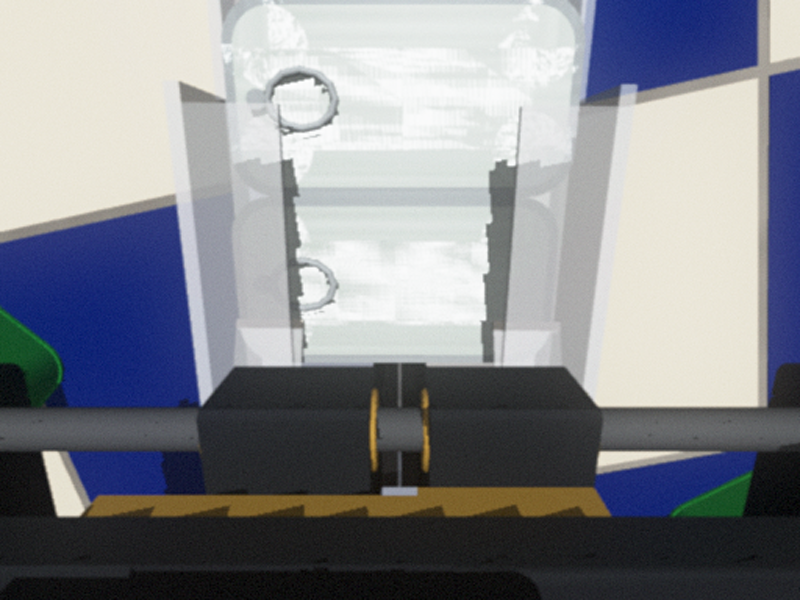

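Call:
{"op": "carry_out", "data": {"targets": [[0.007,0,0,0,0,0],[0.014,0,0,0,0,0],[0.02,0,0,0,0,0],[0.027,0,0,0,0,0],[0.034,0,0,0,0,0],[0.04,0,0,0,0,0],[0.047,0,0,0,0,0],[0.054,0,0,0,0,0],[0.06,0,0,0,0,0],[0.067,0,0,0,0,0],[0.074,0,0,0,0,0],[0.08,0,0,0,0,0],[0.087,0,0,0,0,0],[0.094,0,0,0,0,0],[0.1,0,0,0,0,0]]}}

```text
time_s: 26.78
position: [0.5078, 0.0895, 0.008]
tcp_rot: [[0.203, 0.979, -0.003], [0.979, -0.203, 0.001], [0.0, -0.003, -1.0]]
force: [-0.8, -3.2, 0.0]
opening: 0.007
```

Call:
{"op": "carry_out", "data": {"targets": [[0.005,0,0,0,0,0],[0.01,0,0,0,0,0],[0.015,0,0,0,0,0],[0.015,0,0,0,0,0]]}}

```text
time_s: 27.28
position: [0.5085, 0.0926, 0.008]
tcp_rot: [[0.203, 0.979, -0.003], [0.979, -0.203, 0.001], [0.001, -0.003, -1.0]]
force: [-0.6, -2.3, -0.4]
opening: 0.006
```

```bash
python3 - <<'E'
from h import *
s=bot.read_state();b=bot.capture("scene")
print(s["position"],s["opening"],s["force"])
cv2.imwrite("pics/s15.png",cv2.resize(b[130:250,190:350],(800,600),interpolation=cv2.INTER_CUBIC))
E
```

```text
[0.50846898 0.09258033 0.00795921] 0.005592699448748105 [-0.59493907 -2.25422381 -0.38149785]
```

View pics/s15.png

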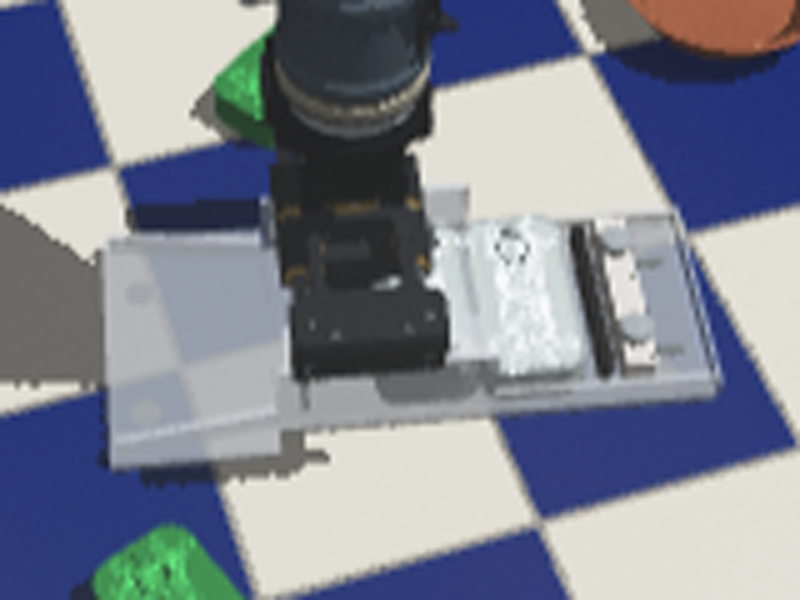

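Call:
{"op": "carry_out", "data": {"targets": [[0.004,0,0,0,0,0],[0.008,0,0,0,0,0],[0.012,0,0,0,0,0],[0.015,0,0,0,0,0],[0.015,0,0,0,0,0]]}}

```text
time_s: 27.95
position: [0.5091, 0.0956, 0.008]
tcp_rot: [[0.203, 0.979, -0.003], [0.979, -0.203, 0.001], [0.001, -0.003, -1.0]]
force: [-0.4, -0.6, 0.0]
opening: 0.005
```

Call:
{"op": "carry_out", "data": {"targets": [[0.003,0,0,0,0,0],[0.006,0,0,0,0,0],[0.009,0,0,0,0,0],[0.012,0,0,0,0,0],[0.012,0,0,0,0,0]]}}

```text
time_s: 28.58
position: [0.5096, 0.0981, 0.008]
tcp_rot: [[0.203, 0.979, -0.003], [0.979, -0.203, 0.001], [0.001, -0.003, -1.0]]
force: [-1.2, -2.3, -0.2]
opening: 0.007
```

Call:
{"op": "carry_out", "data": {"targets": [[0.004,0,0,0,0,0],[0.008,0,0,0,0,0],[0.012,0,0,0,0,0],[0.012,0,0,0,0,0]]}}

```text
time_s: 29.08
position: [0.5099, 0.1003, 0.008]
tcp_rot: [[0.203, 0.979, -0.003], [0.979, -0.203, 0.001], [0.001, -0.003, -1.0]]
force: [-0.7, -3.9, -0.5]
opening: 0.003
```

Call:
{"op": "carry_out", "data": {"targets": [[0.004,0,0,0,0,0],[0.008,0,0,0,0,0],[0.01,0,0,0,0,0],[0.01,0,0,0,0,0]]}}

```text
time_s: 29.58
position: [0.5097, 0.1015, 0.008]
tcp_rot: [[0.203, 0.979, -0.005], [0.979, -0.203, 0.0], [-0.001, -0.004, -1.0]]
force: [-1.2, -7.0, 0.8]
opening: 0.01
```

Call:
{"op": "carry_out", "data": {"targets": [[0.003,0,0,0,0,0],[0.006,0,0,0,0,0],[0.006,0,0,0,0,0]]}}

```text
time_s: 29.95
position: [0.5096, 0.1017, 0.008]
tcp_rot: [[0.202, 0.979, -0.005], [0.979, -0.202, -0.001], [-0.002, -0.005, -1.0]]
force: [-2.0, -8.6, 1.0]
opening: 0.006
```

Call:
{"op": "carry_out", "data": {"targets": [[0.005,0,0,0,0,0],[0.01,0,0,0,0,0],[0.01,0,0,0,0,0],[0.01,0,0,0,0,0]]}}

```text
time_s: 30.45
position: [0.5097, 0.1022, 0.008]
tcp_rot: [[0.201, 0.98, -0.006], [0.98, -0.201, -0.003], [-0.004, -0.006, -1.0]]
force: [-2.2, -10.5, 0.6]
opening: 0.008
```

Call:
{"op": "carry_out", "data": {"targets": [[0.006,0,0,0,0,0],[0.012,0,0,0,0,0],[0.012,0,0,0,0,0],[0.012,0,0,0,0,0],[0.012,0,0,0,0,0]]}}

```text
time_s: 31.08
position: [0.5098, 0.1026, 0.008]
tcp_rot: [[0.199, 0.98, -0.008], [0.98, -0.2, -0.006], [-0.007, -0.006, -1.0]]
force: [-1.4, -11.2, 2.1]
opening: 0.002
```

```bash
python3 - <<'E'
from h import *
b=bot.capture("scene");a=bot.capture("wrist");s=bot.read_state()
print(s["position"],s["opening"],s["force"])
cv2.imwrite("pics/s16.png",cv2.resize(b[130:250,190:350],(800,600),interpolation=cv2.INTER_CUBIC))
cv2.imwrite("pics/w16.png",cv2.resize(a,(800,600),interpolation=cv2.INTER_CUBIC))
E
```

```text
[0.50976505 0.10260689 0.00803433] -0.0007498312559627313 [ -1.2129551  -12.05888563   1.29195959]
```

View pics/s16.png

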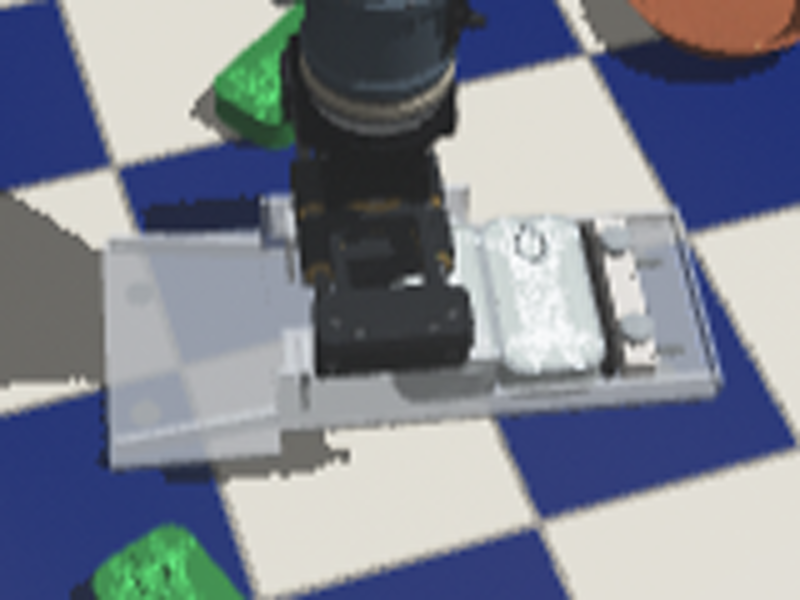

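View pics/w16.png

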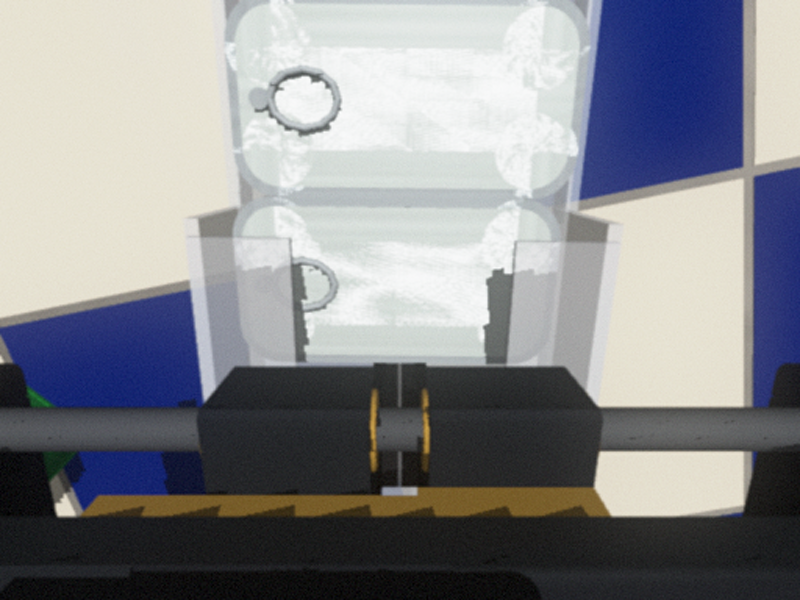

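Both tins are against the black pad at about 11–12 N of push. Releasing slowly, then lifting straight up.

Call:
{"op": "carry_out", "data": {"targets": [[0.006,0,0,0,0,0],[0.003,0,0,0,0,0],[0,0,0,0,0,0],[-0.003,0,0,0,0,0],[-0.006,0,0,0,0,0],[-0.009,0,0,0,0,0],[-0.012,0,0,0,0,0],[-0.016,0,0,0,0,0],[-0.02,0,0,0,0,0],[-0.025,0,0,0,0,0],[-0.03,0,0,0,0,0],[-0.03,0,0,0,0,0]]}}

```text
time_s: 32.67
position: [0.5086, 0.0966, 0.0081]
tcp_rot: [[0.2, 0.98, -0.008], [0.98, -0.2, -0.006], [-0.007, -0.006, -1.0]]
force: [0.1, 0.1, -0.2]
opening: 0.005
```

Call:
{"op": "carry_out", "data": {"targets": [[0,0,-0.08,0,0,0],[0,0,-0.18,0,0,0],[0,0,-0.3,0,0,0],[0,0,-0.45,0,0,0],[0,0,-0.6,0,0,0],[0,0,-0.75,0,0,0],[0,0,-0.9,0,0,0],[0,0,-0.9,0,0,0]]}}

```text
time_s: 33.67
position: [0.5118, 0.0977, 0.1913]
tcp_rot: [[0.2, 0.98, -0.001], [0.98, -0.2, -0.006], [-0.006, 0.0, -1.0]]
force: [0.3, 0.5, -0.7]
opening: 0.003
```

Call:
{"op": "carry_out", "data": {"targets": [[-0.2,0,0,0,0,0],[-0.4,0,0,0,0,0],[-0.6,0,0,0,0,0],[-0.7,0,0,0,0,0],[-0.7,0,0,0,0,0]]}}

```text
time_s: 34.3
position: [0.483, -0.0403, 0.1916]
tcp_rot: [[0.202, 0.979, -0.002], [0.979, -0.202, -0.005], [-0.005, -0.001, -1.0]]
force: [-0.2, -0.2, -1.0]
opening: 0.007
```

```bash
python3 - <<'E'
from h import *
s=bot.read_state();a=bot.capture("wrist");b=bot.capture("scene")
print(s["time_s"],s["position"],s["opening"],s["force"])
cv2.imwrite("pics/s17.png",cv2.resize(b[130:250,190:350],(800,600),interpolation=cv2.INTER_CUBIC))
cv2.imwrite("pics/w17.png",cv2.resize(a,(800,600),interpolation=cv2.INTER_CUBIC))
E
```

```text
34.3 [ 0.48295212 -0.04027697  0.19160828] 0.007010899248004429 [-0.15536161 -0.17999649 -0.96910225]
```

View pics/s17.png

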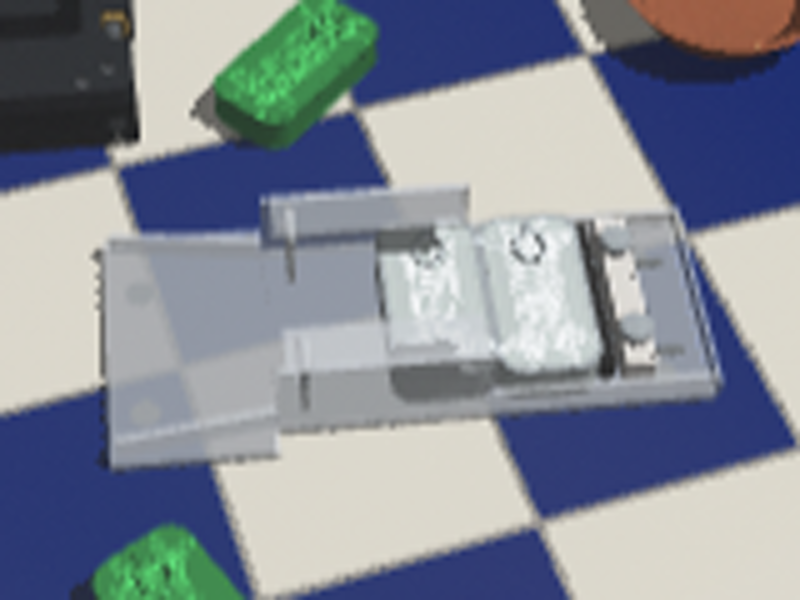

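View pics/w17.png

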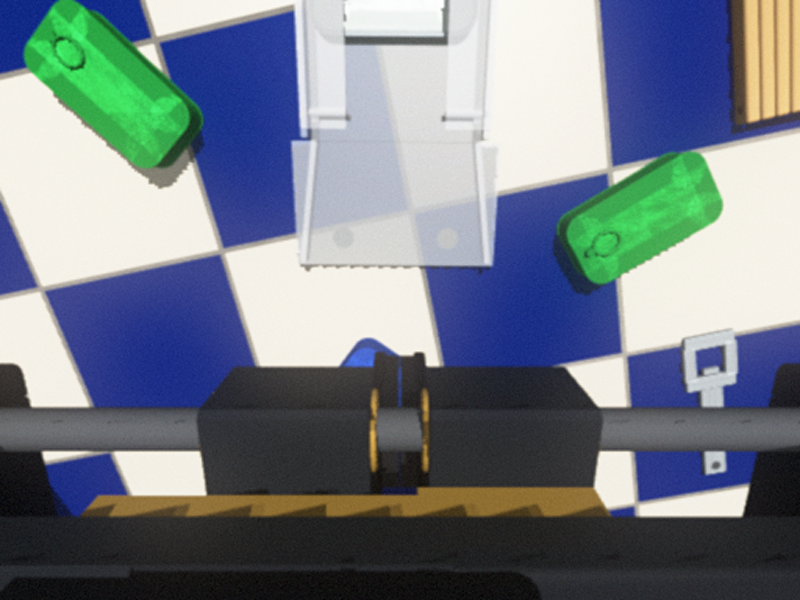

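```bash
python3 - <<'E'
from h import *
f=lambda u,v:ray("scene",(u+.5)/5-.5+190,(v+.5)/5-.5+130,.030)[:2]
o=np.array([.5005,.064]);e=np.array([.203,.979])
for nm,p in dict(ring1=(430,257),ring2=(528,243),front=(601,290),rear=(383,290)).items(): print(nm,((f(*p)-o)@e).round(4))
print(np.linalg.norm(f(430,257)-f(528,243)))
E
```

```text
ring1 0.0781
ring2 0.1332
front 0.1671
rear 0.0497
0.055260311156392974
```

```bash
python3 -c "
from rig import bot
print(bot.hand_in())"
```

```text
the job is handed in; nothing more can be done
None
```

The spare tin is loaded and the job is handed in; no verdict was reported, so what follows rests on my own checks. I laid the tin flat on the bed and pushed it through both flaps with shut fingers until it met the front tin. I then pressed both tins against the stop, with the wrist reading 11–12 N at most, released slowly and lifted the hand clear. The last time reading was 34.3 s of the 67 s.

**Last checks (camera pictures):**
- **Flaps:** both hang shut behind the spare tin.
- **Tins:** they are about 55–56 mm apart centre to centre, so touching. Spare tin at dispenser x ≈ 0.078 m, front tin ≈ 0.133 m and up against the black pad.
- **Robot:** nothing is touching the hand.
- **Dish, opener, trivet:** the arm never went near them. They looked undisturbed in the pictures, but I did not measure them again.

**What disagreed:**
- **Fingertips:** they appeared about 7 mm behind the reported TCP, not 19 mm ahead of it. My first grasp therefore closed above the tin without moving it. I measured the tips again from the pictures and gripped it on the second try.
- **Dispenser position:** estimates from the top and wrist cameras differed by 2–4 mm. I centred on what the wrist camera showed when placing and pushing.

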